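# Stand the chocolate egg in a ramekin for decorating

## Robot

A 6-joint arm with a two-finger parallel gripper is mounted at the origin on the work surface. World frame = base frame: x ahead of the robot, y to its left, z up, the work surface at z = 0. Lengths are in mm, angles in degrees, forces in N, time in s.
With the tool pointing down it reaches from about 400 to 825 mm from the base axis. Payload 7 kg.
Tool frame: the origin (TCP) lies at the very end of the fingers, on their centre line; the grasp point (between the pads) lies r.grip_depth behind it (r.grip_depth is the distance from the TCP to the grasp point, in mm); z points along the fingers, x is the direction in which the jaws open and shut, and the axes are right-handed (so a half turn about z gives the same grasp; the last joint's range is limited). The gripper opens to 85 mm and grips with 20 to 120 N. Pads are 22 mm wide; open, the fingers measure 114 mm over their backs; the gripper's body (76 mm by 85 mm) begins 54 mm behind the grasp point. The pads swing forward as they close: fully open they stand 13 mm farther back than shut.
Start: joints at [89.502, 20.546, 0.682, 0, -70.136, -16.507], TCP at [197.421, 645.461, 206.102] pointing down, gripper open.
Joint ranges: [-176.03, 176.03], [-82.01, 121.73], [-58.28, 71.71], [-173.87, 95.51], [-174.79, -0.11], [-173.66, 173.66]. Speed limits (degrees/s): [136.94, 136.94, 172.46, 180, 180, 180].

## Interface

Orientations are given as [roll, pitch, yaw] about the fixed x, y, z axes, in that order (R = Rz(yaw) Ry(pitch) Rx(roll)).
In Python, from rig import r, optics gives the robot as it stands. The module is installed in compiled form; this text tells all that it offers.
- The arm moves only by the shell command python3 -m crank 'ROWS' [FORCE]. ROWS is JSON, a list of rows, each a list of 3 entries, a list of its own where there are three numbers: the gripper command: -1 is fully open, 1 is shut, values between are in proportion, then the shift along the tool's x, y, z in m, then the turn, a rotation vector about the tool's x, y, z in degrees. A call has exactly 5 rows; each row is the pose to reach, as a shift and turn from the pose commanded when the call began, along the tool's axes at that moment; what a row does not reach only later rows make up. A row lasts 1/12 s, in which the tool goes at most 41.7 mm and 7.16 degrees, less where a joint would pass 70% of its speed; a pose out of reach is approached as far as the arm can. A call with a gripper value outside its range is refused whole. The fingers move at their own pace and stop on an object; FORCE is the grip in N (left out, the last holds). Time passes only in rows, so rows that repeat a pose let the fingers close, or fill a call up. It gives the time, the measured TCP pose, the force and the opening at its end, in the units of the state.
- r.get_state(): the state, without advancing time (a new reading comes with each control period).
- optics.camera(name): name is "scene" or "top"; returns (picture, depth): 420x560x3 uint8, red, green, blue; 420x560 float32, mm along the optical axis (not along the pixel's ray), 0 where there is no reading.
- optics.camera_info(name): a dict with "camera_matrix" (3x3 intrinsics, pixels), "k1" (the pictures are not rectified: a ray, as slopes to the right and down, at radius r is drawn at 1 + k1 r^2 times it, then the intrinsics apply), "pose" (4x4, takes a point from camera to world coordinates). Camera axes: x right, y down, z forward; pixel columns grow to the right and rows downward; lengths in mm; the calibration is good to about 2 mm. A picture is of the moment at which its call begins. camera_info takes no time and is no camera call.
- r.job_done(): hands the job in, once; it reports no verdict.
Trained networks look in the newest picture that a camera, given by its name, has taken for a name from the list of things; names that differ only in an ending like _2 or _b are one class to them, and where a whole thing is asked for, a point or a joint stands for the part that bears it (a point fixed in the world has none). Each returns a list of dicts, best first, with "score" (0 to 1); they miss things now and then, are a little off and sometimes report something else, mostly with a low value. They report only what shows in the picture. A call takes as long as a camera call. They do not tell look-alikes from the thing itself.
- optics.find_in(camera, query): "point" ([column, row] in pixels, amid what is visible of it).
The state is a dict: "clock": time; "joints": joint angles; "joint_velocities": joint speeds; "effort": joint torques, N m; "tcp_pos": TCP position; "orientation": TCP orientation; "contact_force": force on the tool from outside, world axes, zero at the start; "ft_torque": the same for the moment, N m; "gripper_width": finger opening in mm.
Only numpy, scipy, OpenCV 4.12 (cv2) and the standard library are available. Lean on these libraries where they do the work, as an engineer would, in place of code of your own. Each camera call takes 0.05 s, during which the arm holds its last target.

## Task

Get the big chocolate egg ready for decorating: take the upper ramekin off the stacked pair and set it the right way up in the middle of the round cork mat, then lift the egg out of its blue mould and stand it upright in that ramekin, blunt end down and point up. Set the egg down gently and let go; never drop it on the table, and leave the other ramekin, the jug and the tin where they are.

Things in the scene. Friction and masses are not known exactly. Their poses are not given: they have to be found in the camera images.
- ramekin: Upper of two stacked white ceramic ramekins (blue line below the rim), 140 g, loose. Outside diameter 62 mm, inside 50 mm, wall 6 mm, height 45 mm including a narrower foot (diameter 46, height 6 mm) nesting in the ramekin below. Outer wall straight from 6 to 45 mm; inner floor at 12 mm. Origin: centre of its underside, 39 mm above the table when stacked; z is the cup's axis, up.
- ramekin_rim (a point): Centre of the upper ramekin's open mouth, 45 mm above its underside. The seated egg rests on the inner edge of the mouth (diameter 50 mm).
- lower_ramekin: Lower ramekin of the stack, same shape and size, standing on the table and loose; stays where it is (up to 25 mm shift is allowed). Origin: centre of the foot's underside.
- mat: Round cork mat, diameter 120 mm, 6 mm thick, fixed on the table. Origin: centre of its underside; the ramekin stands 6 mm above it.
- egg: Dark brown hard chocolate egg with a thin gold band, about 130 g, loose, 86 mm long, largest diameter 60 mm. Blunt half: half ball, radius 30 mm; other half: half ellipsoid 56 mm long, ending in the point. Origin: blunt tip; z runs along its axis to the point. Starts lying in the mould, point 20 degrees above level and within 35 degrees of facing -x: it needs a 70 degree turn to stand.
- egg_center (a point): Centre of the egg's half ball, on its axis 30 mm from the blunt tip. Standing in the ramekin it is 17 mm above the centre of the mouth; in the mould, 62 mm above the table. The sides can be gripped at or a little beyond it towards the point (12 mm beyond: 59 mm across), the gripper leaning over the point end.
- mould: Blue single-egg mould, fixed on the table: a thin egg-shaped rim (wall 4 mm, at most 54 mm wide outside) 20 mm under the egg's axis, sloping up 20 degrees towards the egg's point, on a base plate 110 x 72 x 6 mm. Origin: on the table under the egg's ball centre; its -x axis is the level direction of the egg's point.
- jug: Glass measuring jug with a handle, mouth diameter 96 mm, height 120 mm, standing near the table's far side. Origin: centre of its underside. Must stay.
- tin: Empty round steel tin, diameter 150 mm, height 60 mm, far side. Origin: centre of its underside. Must stay.
Not all that is in view belongs to the job. Leave any green or turquoise look-alike of the ramekin alone.

How it is judged:
By the outcome, as a careful person would: the job done as asked, in the order asked, and still so for the second after the job is handed in, with the robot touching nothing.
It also fails if it takes over 64 s, if anything falls off the work surface, if the arm or the gripper's body presses on something with over 40 N, if the wrist force passes 120 N, or if a joint passes its speed limit or range.

## Working session

There is one attempt and no reset: what is moved stays moved. The work goes in short steps, Python scripts to look and compute and a shell command to move; the robot and the scene stay as the last step left them, time stands still between calls to the robot, and variables do not carry over. Pictures are saved under pics/ and viewed, and the job is handed in when it is done.

```bash
mkdir -p pics; cat > h.py <<'E'
import numpy as np, cv2, json
from rig import r, optics
from scipy.spatial.transform import Rotation as R
def snap(cam,tag):
    im,d=optics.camera(cam); cv2.imwrite(f'pics/{tag}.png',im[:,:,::-1]); np.save(f'pics/{tag}.npy',d); return im,d
def ray(cam,uv):
    c=optics.camera_info(cam);K=np.array(c['camera_matrix']);D=np.array([c['k1'],0,0,0,0],float)
    p=cv2.undistortPoints(np.array(uv,float).reshape(-1,1,2),K,D,None,None).reshape(-1,2)
    return np.c_[p,np.ones(len(p))],np.array(c['pose'])
def cloud(cam,d):
    h,w=d.shape;v,u=np.mgrid[:h,:w]
    s,T=ray(cam,np.c_[u.ravel(),v.ravel()])
    P=s*d.ravel()[:,None]
    W=P@T[:3,:3].T+T[:3,3]; W[d.ravel()==0]=np.nan
    return W.reshape(h,w,3)
def proj(cam,P):
    c=optics.camera_info(cam);T=np.linalg.inv(np.array(c['pose']))
    q=np.atleast_2d(P)@T[:3,:3].T+T[:3,3]
    return cv2.projectPoints(q,np.zeros(3),np.zeros(3),np.array(c['camera_matrix']),np.array([c['k1'],0,0,0,0],float))[0].reshape(-1,2)
E
python3 - <<'E'
from h import *
for c in('scene','top'):
    snap(c,c+'0'); i=optics.camera_info(c); print(c,np.round(i['pose'],2).tolist(),i['k1'])
    for q in('ramekin','lower_ramekin','mat','egg','mould','jug','tin'):
        print(q,[(np.round(f['point']).tolist(),round(f['score'],2)) for f in optics.find_in(c,q)])
s=r.get_state();print(s,r.grip_depth)
E
```

```text
scene [[-0.34, 0.51, -0.79, 1198.59], [0.94, 0.19, -0.28, 202.1], [0.01, -0.84, -0.54, 516.44], [0.0, 0.0, 0.0, 1.0]] -0.012934192838106885
ramekin [([333.0, 236.0], 0.83), ([283.0, 204.0], 0.79), ([325.0, 192.0], 0.78), ([285.0, 263.0], 0.64), ([281.0, 189.0], 0.47)]
lower_ramekin [([281.0, 228.0], 0.83)]
mat [([412.0, 263.0], 0.73), ([152.0, 261.0], 0.52)]
egg [([223.0, 173.0], 0.74)]
mould [([227.0, 198.0], 0.92)]
jug [([403.0, 323.0], 0.77), ([280.0, 207.0], 0.26)]
tin [([151.0, 261.0], 0.66), ([284.0, 205.0], 0.46)]
top [[-0.01, -1.0, 0.1, 497.8], [-1.0, 0.01, -0.02, 6.5], [0.02, -0.1, -1.0, 1056.14], [0.0, 0.0, 0.0, 1.0]] -0.035325603046447496
ramekin [([231.0, 237.0], 0.95), ([294.0, 294.0], 0.89), ([278.0, 240.0], 0.74), ([251.0, 307.0], 0.64), ([255.0, 190.0], 0.6)]
lower_ramekin []
mat [([158.0, 242.0], 0.72), ([279.0, 242.0], 0.28)]
egg [([360.0, 284.0], 0.69)]
mould [([343.0, 273.0], 0.73)]
jug [([152.0, 136.0], 0.76)]
tin [([354.0, 150.0], 0.56)]
{'clock': 0.8, 'joints': array([ 8.95024536e+01,  2.05434759e+01,  6.81215745e-01,  2.09969190e-06,
       -7.01348220e+01, -1.65049677e+01]), 'joint_velocities': array([-0.04456394,  0.07366702,  0.03760853,  0.01101457,  0.00987466,
        0.00719169]), 'effort': array([ 1.57443825e-03, -5.82879460e+01,  2.93637353e+01,  6.94111839e+00,
       -6.15500503e-04,  1.91687161e-05]), 'tcp_pos': array([197.41248258, 645.46406462, 206.12917323]), 'orientation': array([ 1.79999173e+02,  2.79810285e-03, -1.07002513e+02]), 'contact_force': array([-0.14967219, -0.23319028,  0.63723292]), 'ft_torque': array([-0.01557956, -0.01220948,  0.0054932 ]), 'gripper_width': 85.14602888814842} 18.700000000000003
```

View pics/scene0.png

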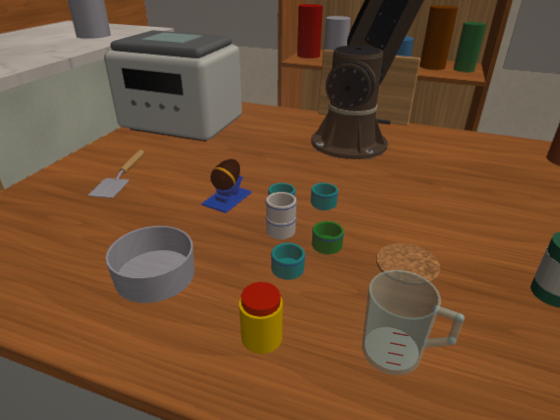

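View pics/top0.png

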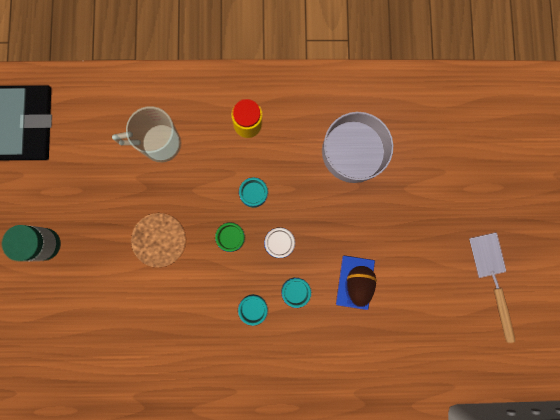

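The scene view shows the white stacked pair at about (281,215), top view (280,242). The egg in its blue mould is at (225,180) in scene and (360,285) in top. The mat is at (408,262) in scene and (158,240) in top.

Ramekin candidates in the top view are green (231,237), turquoise (253,192), (296,292) and (253,310), and white (280,242). I choose the white one and will check it in a crop while measuring.

```bash
python3 - <<'E'
from h import *
import cv2
a=cv2.imread('pics/scene0.png')[150:290,190:350]; b=cv2.imread('pics/top0.png')[215:325,215:395]
cv2.imwrite('pics/crop0.png',np.hstack([cv2.resize(a,(400,350),interpolation=2),cv2.resize(b,(400,350),interpolation=2)]))
im=cv2.imread('pics/top0.png');d=np.load('pics/top0.npy');W=cloud('top',d)
hsv=cv2.cvtColor(im,cv2.COLOR_BGR2HSV)
def st(n,m):
    P=W[m];P=P[~np.isnan(P[:,0])];print(n,len(P),np.round(np.median(P,0),1),np.round(np.percentile(P,2,axis=0),1),np.round(np.percentile(P,98,axis=0),1)); return P
X,Y,Z=W[...,0],W[...,1],W[...,2]
v,u=np.mgrid[:420,:560]
box=lambda u0,u1,v0,v1:(u>=u0)&(u<u1)&(v>=v0)&(v<v1)
def circ(P):
    A=np.c_[2*P[:,:2],np.ones(len(P))];s=np.linalg.lstsq(A,(P[:,:2]**2).sum(1),rcond=None)[0];return s[:2],np.sqrt(s[2]+s[0]**2+s[1]**2)
st('table',box(180,210,300,400))
P=st('ramrim',box(260,300,222,262)&(Z>76)); print(circ(P),(P[:,:2].max(0)+P[:,:2].min(0))/2,np.ptp(P[:,:2],axis=0))
st('ramfloor',box(260,300,222,262)&(Z<70)&(Z>40))
P=st('mat',box(125,195,205,275)&(hsv[...,1]<190)&(Z>2)&(Z<15));
m=(box(125,195,205,275)&(Z>3)).astype(np.uint8)
cs,_=cv2.findContours(m,0,1);c=max(cs,key=cv2.contourArea);e=cv2.minEnclosingCircle(c);print('mat circ px',e)
P=W[m>0];print('mat',(np.nanpercentile(P,.5,axis=0)+np.nanpercentile(P,99.5,axis=0))/2,np.nanmax(P,0)-np.nanmin(P,0))
# egg sphere/axis
eg=box(335,390,255,315)&(Z>55); P=st('egg',eg)
# mould
bl=box(330,385,250,315)&(hsv[...,0]>105)&(hsv[...,0]<130)&(hsv[...,1]>150)
P=st('blue',bl); Q=P[np.abs(P[:,2]-6)<4]; print('plate',len(Q))
cs,_=cv2.findContours((box(330,385,250,315)&(bl|eg)).astype(np.uint8),0,1)
print(cv2.minAreaRect(max(cs,key=cv2.contourArea)))
E
```

```text
table 2989 [296.7 149.4   0.4] [194.6 117.6  -3.4] [398.5 180.1   4.3]
ramrim 278 [523.8 -34.1  83.7] [493.8 -64.2  78.2] [552.8  -4.2  87.5]
(array([523.63289186, -33.65284632]), np.float64(28.105124291023735)) [524.39214089 -33.9513559 ] [61.41543587 61.76616511]
ramfloor 452 [524.9 -34.9  51.4] [502.  -56.3  47.4] [546.3 -11.8  60.8]
mat 2785 [533.5 228.6   5.8] [466.  156.6   2.1] [603.6 295.6  10.3]
mat circ px ((157.84922790527344, 240.27716064453125), 28.735485076904297)
mat [534.7643536  226.44050516   7.13807489] [152.10582711 153.12209089  10.22471199]
egg 947 [ 435.8 -197.3   87.4] [ 397.1 -227.1   65.8] [ 471.1 -174.9   96.3]
blue 702 [ 456.7 -182.4    6.3] [ 382.7 -240.9    2.2] [ 491.6 -164.3   47.2]
plate 617
((357.5899963378906, 282.3700256347656), (36.34528732299805, 49.49747085571289), 8.130101203918457)
```

View pics/crop0.png

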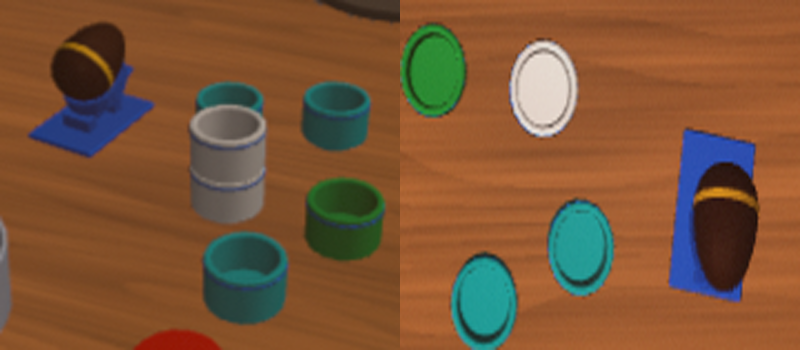

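```bash
cat > fit.py <<'E'
from h import *
from scipy.optimize import least_squares
def eggpts(c0,yaw,tilt=20,n=40):
    a=np.array([-np.cos(np.radians(yaw))*np.cos(np.radians(tilt)),-np.sin(np.radians(yaw))*np.cos(np.radians(tilt)),np.sin(np.radians(tilt))]);return a
def egg_res(P,c,a):
    d=P-c;s=d@a;rr=np.linalg.norm(d-np.outer(s,a),axis=1)
    L=np.where(s<0,30.,56.)
    q=np.sqrt((s/L)**2+(rr/30)**2); return (q-1)*np.linalg.norm(d,axis=1)/q
def fit(P,x0):
    f=lambda p:egg_res(P,p[:3],eggpts(0,p[3],p[4]))
    s=least_squares(f,x0,loss='soft_l1',f_scale=2);return s.x,np.median(np.abs(s.fun))
E
python3 - <<'E'
from fit import *
allP={}
for c,bx in(('top',(335,390,255,315)),('scene',(200,250,150,205))):
    W=cloud(c,np.load(f'pics/{c}0.npy'));hsv=cv2.cvtColor(cv2.imread(f'pics/{c}0.png'),cv2.COLOR_BGR2HSV)
    v,u=np.mgrid[:420,:560];b=(u>=bx[0])&(u<bx[1])&(v>=bx[2])&(v<bx[3])
    notblue=~((hsv[...,0]>100)&(hsv[...,0]<130)&(hsv[...,1]>120))
    m=b&notblue&(W[...,2]>45)&(W[...,2]<110)&(np.hypot(W[...,0]-436,W[...,1]+200)<80)
    m=cv2.erode(m.astype(np.uint8),np.ones((3,3)))>0
    P=W[m];allP[c]=P
    print(c,len(P),fit(P,[450,-197,62,0,20]))
P=np.vstack(list(allP.values()));print(fit(P,[450,-197,62,0,20]))
# mat & others in top
W=cloud('top',np.load('pics/top0.npy'));im=cv2.imread('pics/top0.png');v,u=np.mgrid[:420,:560]
hsv=cv2.cvtColor(im,cv2.COLOR_BGR2HSV)
b=(u>=120)&(u<195)&(v>=205)&(v<275)
tab=im[280:320,130:190].reshape(-1,3).astype(float).mean(0)
print('tab',tab,'mat',im[235:245,150:165].reshape(-1,3).mean(0))
m=(b&(im[...,0]>55)).astype(np.uint8);m=cv2.morphologyEx(m,cv2.MORPH_OPEN,np.ones((3,3)));m=cv2.morphologyEx(m,cv2.MORPH_CLOSE,np.ones((5,5)))
cs,_=cv2.findContours(m,0,1);c=max(cs,key=cv2.contourArea);e=cv2.fitEllipse(c);print(e)
def at(cam,uv,z):
    s,T=ray(cam,[uv]);D=s@T[:3,:3].T;o=T[:3,3];return (o+D*(z-o[2])/D[0,2])[0]
print('mat',at('top',e[0],6),'r scale', np.linalg.norm(at('top',(100,240),6)-at('top',(200,240),6))/100)
# mouths
for n,z,uv,col in(('ram',84,(280,242),0),('green',45,(231,237),1),('t1',45,(296,292),1),('t2',45,(253,310),1),('t3',45,(253,192),1)):
    b=(abs(u-uv[0])<22)&(abs(v-uv[1])<22)
    mm=b&((hsv[...,1]<60) if n=='ram' else ((hsv[...,0]>45)&(hsv[...,0]<100)))
    cs,_=cv2.findContours(mm.astype(np.uint8),0,1);c=max(cs,key=cv2.contourArea);e=cv2.fitEllipse(c);print(n,np.round(e[0],1),np.round(e[1],1),np.round(at('top',e[0],z),1))
E
```

```text
top 768 (array([ 444.12435511, -204.32058303,   61.90237819,   -9.49938479,
         18.75113753]), np.float64(1.0259512641073445))
scene 554 (array([ 445.34327723, -206.20518412,   62.08600542,   -8.45818592,
         18.37773026]), np.float64(0.8207773950349182))
(array([ 445.1067008 , -205.52548925,   61.65208043,  -11.21549371,
         19.56781494]), np.float64(1.0015370408763005))
tab [ 47.94875     93.98916667 164.96      ] mat [ 74.05333333 119.47333333 178.16      ]
((157.59947204589844, 239.72604370117188), (52.93269348144531, 53.67366027832031), 25.403427124023438)
mat [533.9464599  229.45555253   6.        ] r scale 2.193360948873547
ram [279.1 242.5] [29.3 29.8] [523.2 -33.8  84. ]
green [229.5 236.8] [28.  28.3] [537.2  69.5  45. ]
t1 [296.  292.6] [28.5 28.9] [418.8 -69.6  45. ]
t2 [252.4 309.8] [28.6 29.9] [384.3  22.2  45. ]
t3 [252.9 191.7] [27.8 28.7] [633.   19.1  45. ]
```

```bash
cat > go.py <<'E'
from h import *
import sys
def rpy(o): return R.from_euler('xyz',o,degrees=True)
def plan(pos,Rt):
    s=r.get_state();R0=rpy(s['orientation']);d=R0.inv().apply(np.array(pos)-s['tcp_pos'])/1000
    w=np.degrees((R0.inv()*Rt).as_rotvec())
    print('t %.2f'%s['clock'],'tcp',np.round(s['tcp_pos'],1),'rpy',np.round(s['orientation'],1),'q',np.round(s['joints'],1),'F',np.round(s['contact_force'],1),'w',round(s['gripper_width'],1))
    print('shift',np.round(d,4).tolist(),'rot',np.round(w,2).tolist())
if __name__=='__main__':
    a=[float(x) for x in sys.argv[1:7]]
    plan(a[:3],rpy(a[3:]))
E
python3 go.py 523.6 -33.8 130 180 0 -90
```

```text
t 0.80 tcp [197.4 645.5 206.1] rpy [ 180.    0. -107.] q [ 89.5  20.5   0.7   0.  -70.1 -16.5] F [-0.1 -0.2  0.6] w 85.1
shift [0.5542, -0.5106, 0.0761] rot [0.0, 0.0, -17.0]
```

```bash
python3 -m crank '[[-1,[0.554,-0.511,0.076],[0,0,-17]],[-1,[0.554,-0.511,0.076],[0,0,-17]],[-1,[0.554,-0.511,0.076],[0,0,-17]],[-1,[0.554,-0.511,0.076],[0,0,-17]],[-1,[0.554,-0.511,0.076],[0,0,-17]]]' 40; python3 go.py 523.6 -33.8 130 180 0 -90
```

```text
clock: 1.22
tcp_pos: [287.7, 456.8, 185.1]
orientation: [-180.0, 0.0, -90.0]
contact_force: [1.0, 0.1, 0.4]
gripper_width: 85.6
t 1.22 tcp [287.7 456.8 185.1] rpy [-180.    0.  -90.] q [ 78.6   8.7 -18.2   0.  -63.1  11.4] F [1.  0.1 0.4] w 85.6
shift [0.4908, -0.2355, 0.055] rot [-0.01, 0.02, 0.04]
```

```bash
python3 -m crank '[[-1,[0.491,-0.235,0.055],[0,0,0]],[-1,[0.491,-0.235,0.055],[0,0,0]],[-1,[0.491,-0.235,0.055],[0,0,0]],[-1,[0.491,-0.235,0.055],[0,0,0]],[-1,[0.491,-0.235,0.055],[0,0,0]]]'; python3 go.py 523.6 -33.8 130 180 0 -90
```

```text
clock: 1.63
tcp_pos: [377.1, 269.9, 164.5]
orientation: [-180.0, 0.1, -90.0]
contact_force: [1.1, 0.3, -0.2]
gripper_width: 85.3
t 1.63 tcp [377.1 269.9 164.5] rpy [-1.8e+02  1.0e-01 -9.0e+01] q [ 60.    2.2 -28.5   0.  -59.2  30. ] F [ 1.1  0.3 -0.2] w 85.3
shift [0.3038, -0.1463, 0.0343] rot [-0.04, 0.06, 0.03]
```

```bash
python3 -m crank '[[-1,[0.303,-0.145,0.034],[0,0,0]],[-1,[0.303,-0.145,0.034],[0,0,0]],[-1,[0.303,-0.145,0.034],[0,0,0]],[-1,[0.303,-0.145,0.034],[0,0,0]],[-1,[0.303,-0.145,0.034],[0,0,0]]]'; python3 go.py 523.6 -33.8 130 180 0 -90
```

```text
clock: 2.05
tcp_pos: [466.8, 82.9, 143.7]
orientation: [-179.9, 0.0, -90.0]
contact_force: [-0.0, 0.4, -0.3]
gripper_width: 85.2
t 2.05 tcp [466.8  82.9 143.7] rpy [-179.9    0.   -90. ] q [ 33.9   4.5 -29.1   0.  -56.3  56.1] F [-0.   0.4 -0.3] w 85.2
shift [0.1167, -0.0567, 0.0137] rot [-0.07, 0.04, 0.02]
```

```bash
python3 -m crank '[[-1,[0.04,-0.019,0.004],[0,0,0]],[-1,[0.08,-0.039,0.009],[0,0,0]],[-1,[0.117,-0.057,0.014],[0,0,0]],[-1,[0.117,-0.057,0.014],[0,0,0]],[-1,[0.117,-0.057,0.014],[0,0,0]]]'; python3 go.py 523.6 -33.8 52 180 0 -90; python3 - <<'E'
from h import *
snap('top','top1');snap('scene','scene1')
a=cv2.imread('pics/top1.png')[180:320,200:390];b=cv2.imread('pics/scene1.png')[100:280,200:400]
cv2.imwrite('pics/c1.png',np.hstack([cv2.resize(a,(400,400)),cv2.resize(b,(400,400))]))
E
```

```text
clock: 2.47
tcp_pos: [523.5, -34.9, 128.5]
orientation: [179.9, -0.0, -90.3]
contact_force: [0.7, 1.0, 0.5]
gripper_width: 85.3
t 2.47 tcp [523.5 -34.9 128.5] rpy [179.9  -0.  -90.3] q [ 17.6  10.3 -24.4   0.  -55.4  72.1] F [0.7 1.  0.5] w 85.3
shift [-0.0011, -0.0002, 0.0765] rot [0.07, -0.03, -0.26]
```

View pics/c1.png

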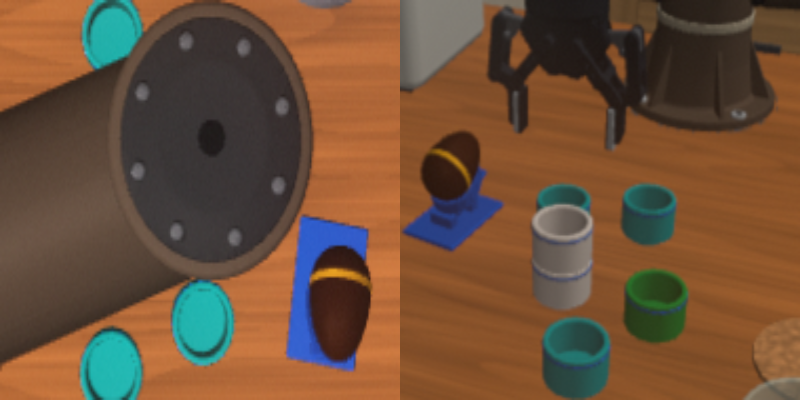

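The top view is mostly hidden by the arm. In the scene crop the fingers straddle the white stack, so I'm lowering onto it.

```bash
python3 -m crank '[[-1,[-0.001,0,0.02],[0,0,0]],[-1,[-0.001,0,0.04],[0,0,0]],[-1,[-0.001,0,0.06],[0,0,0]],[-1,[-0.001,0,0.077],[0,0,0]],[-1,[-0.001,0,0.077],[0,0,0]]]' 40;python3 -m crank '[[0.3,[0,0,0],[0,0,0]],[0.5,[0,0,0],[0,0,0]],[0.6,[0,0,0],[0,0,0]],[0.8,[0,0,0],[0,0,0]],[1,[0,0,0],[0,0,0]]]' 40;  python3 go.py 523.6 -33.8 52 180 0 -90; python3 - <<'E'
from h import *
snap('scene','scene2')
b=cv2.imread('pics/scene2.png')[130:280,200:360]
cv2.imwrite('pics/c2.png',cv2.resize(b,(640,600)))
E
```

```text
clock: 2.98
tcp_pos: [520.7, -30.3, 49.8]
orientation: [179.7, -0.0, -89.9]
contact_force: [0.0, -0.5, -0.9]
gripper_width: 85.8
clock: 3.4
tcp_pos: [528.2, -34.9, 61.1]
orientation: [-179.5, -0.4, -89.7]
contact_force: [-11.5, -23.7, 76.5]
gripper_width: 25.6
t 3.40 tcp [528.2 -34.9  61.1] rpy [-179.5   -0.4  -89.7] q [ 17.9  14.9 -29.2   0.8 -45.6  71.9] F [-11.5 -23.7  76.5] w 25.6
shift [-0.0012, 0.0047, 0.0091] rot [-0.53, -0.4, 0.34]
```

View pics/c2.png

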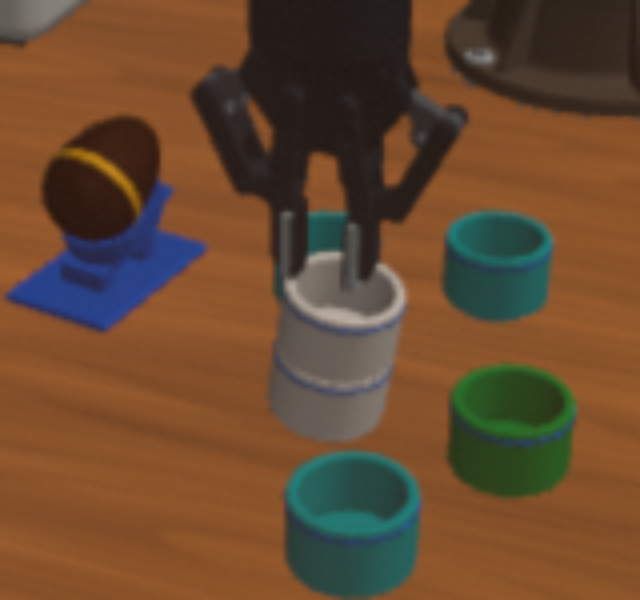

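```bash
python3 - <<'E'
from h import *
print(proj('scene',[[528,-35,61],[523.6,-33.8,84],[523.6,-33.8,0],[528,-22,61],[528,-48,61]]), proj('scene',[[523.5,-35,128.5],[523.5,7.5,128.5],[523.5,-77.5,128.5]]))
snap('top','top2')
d=np.load('pics/scene2.npy');W=cloud('scene',d)
for uv in((271,185),(287,193),(280,200),(290,206),(285,215),(282,230)):print(uv,np.round(W[uv[1],uv[0]],1))
hsv=cv2.cvtColor(cv2.imread('pics/scene2.png'),cv2.COLOR_BGR2HSV)
v,u=np.mgrid[:420,:560]
m=(hsv[...,1]<60)&(hsv[...,2]>110)&(u>262)&(u<305)&(v>190)&(v<245)
P=W[m];
for z0,z1 in((0,20),(20,40),(45,55),(55,70),(75,95)):
    Q=P[(P[:,2]>z0)&(P[:,2]<z1)];print(z0,len(Q),np.round(np.percentile(Q,[2,98],axis=0),1).tolist())
E
```

```text
[[280.4678411  209.33509279]
 [281.84915169 198.75310889]
 [281.48112128 232.52624349]
 [286.4868629  210.5385036 ]
 [274.50048777 208.14201441]] [[281.50152495 179.20682985]
 [302.20497004 182.89536071]
 [261.39690136 175.62694915]]
(271, 185) [537.8 -51.7 119.7]
(287, 193) [539.9 -17.6 109.7]
(280, 200) [508.4 -43.2  70.4]
(290, 206) [502.8 -22.9  56.8]
(285, 215) [557.3 -15.1  69.8]
(282, 230) [554.9 -21.8  30.5]
0 51 [[522.9, -16.3, 4.4], [550.2, -3.0, 19.5]]
20 57 [[525.2, -13.6, 20.5], [553.4, 0.2, 39.6]]
45 63 [[501.5, -42.9, 45.9], [557.3, 2.1, 54.8]]
55 79 [[508.0, -49.4, 55.5], [552.0, 4.3, 68.9]]
75 178 [[504.4, -49.4, 75.6], [558.5, 5.1, 87.2]]
```

View pics/scene2.png

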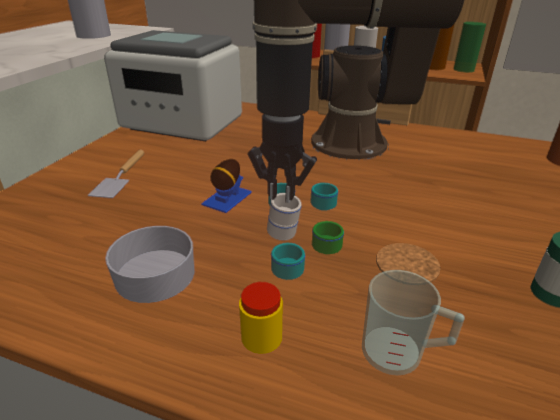

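```bash
python3 - <<'E'
from h import *
for n,cols in(('scene1',(256,259,262,302,305,308)),('scene2',(268,271,273,284,287,290))):
    W=cloud('scene',np.load(f'pics/{n}.npy'));im=cv2.imread(f'pics/{n}.png')
    for c in cols:
        print(n,c)
        for v in range(140 if n=='scene1' else 176,176 if n=='scene1' else 214,3): print('  ',v,np.round(W[v,c]),im[v,c].tolist())
E
```

```text
scene1 256
   140 [534. -83. 208.] [26, 30, 41]
   143 [532. -84. 201.] [56, 58, 64]
   146 [534. -83. 196.] [57, 60, 66]
   149 [535. -83. 190.] [46, 49, 57]
   152 [534. -83. 183.] [45, 49, 56]
   155 [532. -84. 176.] [46, 51, 62]
   158 [ 210. -223.    2.] [50, 77, 119]
   161 [ 226. -216.    1.] [42, 82, 138]
   164 [ 245. -208.    2.] [43, 82, 137]
   167 [ 261. -202.    1.] [43, 85, 141]
   170 [ 273. -197.   -1.] [44, 87, 145]
   173 [ 292. -189.    1.] [44, 84, 140]
scene1 259
   140 [529. -79. 206.] [28, 32, 42]
   143 [534. -77. 203.] [39, 42, 51]
   146 [535. -77. 197.] [38, 41, 50]
   149 [534. -77. 191.] [36, 41, 50]
   152 [533. -78. 184.] [41, 46, 55]
   155 [535. -77. 179.] [42, 46, 55]
   158 [536. -77. 173.] [42, 45, 53]
   161 [ 221. -209.    0.] [44, 83, 138]
   164 [ 240. -202.    1.] [43, 84, 139]
   167 [ 257. -194.    1.] [43, 84, 140]
   170 [ 274. -188.    1.] [45, 88, 147]
   173 [ 287. -182.   -1.] [46, 85, 142]
scene1 262
   140 [520. -76. 204.] [29, 32, 41]
   143 [520. -77. 197.] [27, 31, 41]
   146 [519. -77. 191.] [27, 31, 42]
   149 [522. -76. 186.] 
[... 4022 characters left out ...]
 [72, 76, 80]
   200 [540. -17.  94.] [76, 78, 83]
   203 [501. -30.  61.] [84, 90, 99]
   206 [503. -29.  56.] [87, 94, 103]
   209 [553. -13.  82.] [157, 167, 181]
   212 [557. -11.  77.] [112, 89, 86]
scene2 290
   176 [541. -12. 149.] [26, 30, 38]
   179 [539. -12. 141.] [27, 30, 39]
   182 [540. -12. 135.] [28, 32, 40]
   185 [541. -12. 129.] [27, 30, 40]
   188 [535. -13. 119.] [39, 42, 49]
   191 [537. -12. 114.] [38, 40, 48]
   194 [534. -13. 105.] [33, 36, 44]
   197 [534. -13.  99.] [32, 35, 44]
   200 [504. -23.  72.] [72, 76, 82]
   203 [502. -23.  64.] [85, 92, 100]
   206 [503. -23.  57.] [83, 90, 99]
   209 [548.  -8.  80.] [143, 153, 165]
   212 [554.  -6.  77.] [114, 92, 88]
```

The picture shows why the grasp missed. In the depth image the fingertips stand at about 168 when the state reports TCP z 128.5 (open), and about 88 against a reported 61 (nearly shut). So the fingers really end about 25 mm further back than the reported TCP. They closed above the rim and pressed on it, and the stack shifted a little. I'm lifting off and re-measuring.

```bash
python3 -m crank '[[0.6,[0,0,-0.02],[0,0,0]],[0.6,[0,0,-0.05],[0,0,0]],[-1,[0,0,-0.08],[0,0,0]],[-1,[0,-0.03,-0.1],[0,0,0]],[-1,[0,-0.06,-0.1],[0,0,0]]]' 40;python3 -m crank '[[-1,[0,0.04,0],[0,0,0]],[-1,[0,0.08,0],[0,0,0]],[-1,[0,0.12,0],[0,0,0]],[-1,[0,0.16,0],[0,0,0]],[-1,[0,0.16,0],[0,0,0]]]';  python3 go.py 523.6 -33.8 52 180 0 -90; python3 - <<'E'
from h import *
snap('scene','scene3');snap('top','top3')
b=cv2.imread('pics/scene3.png')[100:280,200:360];a=cv2.imread('pics/top3.png')[180:320,200:390]
cv2.imwrite('pics/c3.png',np.hstack([cv2.resize(a,(400,400)),cv2.resize(b,(400,400))]))
E
```

```text
clock: 3.92
tcp_pos: [586.7, -30.8, 160.5]
orientation: [-179.3, 0.1, -89.9]
contact_force: [1.1, 0.8, 0.6]
gripper_width: 52.7
clock: 4.33
tcp_pos: [416.7, -32.1, 152.7]
orientation: [180.0, 0.1, -90.0]
contact_force: [-0.5, 0.1, -0.5]
gripper_width: 85.2
t 4.33 tcp [416.7 -32.1 152.7] rpy [ 1.8e+02  1.0e-01 -9.0e+01] q [ 22.8  -1.8 -34.3  -0.1 -57.6  67.2] F [-0.5  0.1 -0.5] w 85.2
shift [0.0018, -0.1069, 0.1007] rot [0.04, 0.09, -0.05]
```

View pics/c3.png

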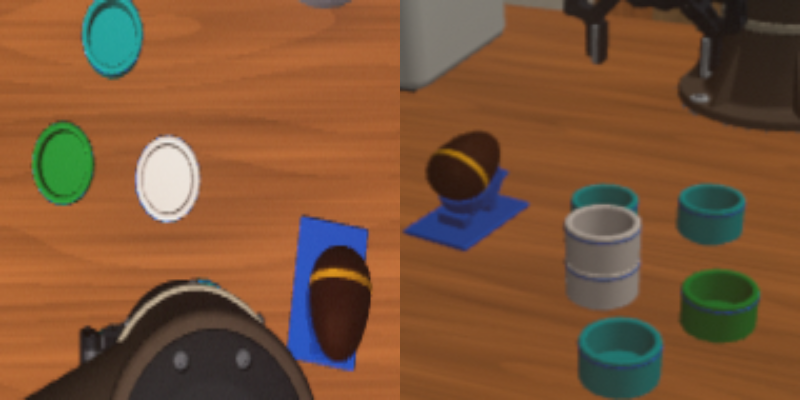

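The stack is upright and the white cup is still seated, at about (279,242) in top. I'm re-measuring it and the fingertip height from the current picture.

```bash
cat > m.py <<'E'
from h import *
def at(cam,uv,z):
    s,T=ray(cam,[uv]);D=s@T[:3,:3].T;o=T[:3,3];return (o+D*(z-o[2])/D[0,2])[0]
def mouth(tag,uv,z,white=True,w=22):
    im=cv2.imread(f'pics/{tag}.png');hsv=cv2.cvtColor(im,cv2.COLOR_BGR2HSV);v,u=np.mgrid[:420,:560]
    m=(abs(u-uv[0])<w)&(abs(v-uv[1])<w)&((hsv[...,1]<60)&(hsv[...,2]>90))
    cs,_=cv2.findContours(m.astype(np.uint8),0,1);c=max(cs,key=cv2.contourArea);e=cv2.fitEllipse(cv2.convexHull(c))
    print('mouth',np.round(e[0],1),np.round(e[1],1),np.round(at('top',e[0],z),1));return e
E
python3 - <<'E'
from m import *
mouth('top0',(280,242),84);mouth('top3',(280,242),84)
for n in('top0','top3'):
    W=cloud('top',np.load(f'pics/{n}.npy'));v,u=np.mgrid[:420,:560]
    m=(abs(u-280)<22)&(abs(v-242)<22)&(W[...,2]>77)&(W[...,2]<95);P=W[m];print(n,(P.max(0)+P.min(0))/2,np.ptp(P,axis=0))
for n in('scene0','scene3'):
    W=cloud('scene',np.load(f'pics/{n}.npy'));hsv=cv2.cvtColor(cv2.imread(f'pics/{n}.png'),cv2.COLOR_BGR2HSV)
    m=(hsv[...,1]<70)&(hsv[...,2]>90)&(abs(u-282)<25)&(v>188)&(v<242);P=W[m]
    from scipy.optimize import least_squares
    for z0,z1 in((8,36),(50,78)):
        Q=P[(P[:,2]>z0)&(P[:,2]<z1)&(P[:,0]>525)]
        s=least_squares(lambda p:np.hypot(Q[:,0]-p[0],Q[:,1]-p[1])-31,[524,-34],loss='soft_l1');print(n,z0,len(Q),s.x)
W=cloud('scene',np.load('pics/scene3.npy'))
# fingers
m=(W[...,2]>90)&(W[...,0]>380)&(W[...,0]<450)&(abs(W[...,1]+32)<70);P=W[m]
for lo,hi in((-100,-45),(-20,50)):
    Q=P[(P[:,1]>lo)&(P[:,1]<hi)];print('tip',np.round(np.percentile(Q[:,2],[.5,2,5]),1),np.round(np.percentile(Q[Q[:,2]<215],[3,97],axis=0),1).tolist())
E
```

```text
mouth [279.1 242.6] [30.2 30.4] [523.  -33.7  84. ]
mouth [279.1 242.2] [30.5 30.7] [523.8 -33.9  84. ]
top0 [524.39214089 -33.91342584  83.31415652] [61.41543587 61.69030498 10.88754364]
top3 [524.44375001 -33.91916271  83.12055711] [61.47743741 61.67420599 11.87506988]
scene0 8 257 [524.50379689 -36.54375185]
scene0 50 267 [524.30980905 -36.49087964]
scene3 8 272 [524.83876319 -36.3209894 ]
scene3 50 293 [524.90296687 -36.2270844 ]
tip [193.9 200.  207.7] [[409.1, -87.8, 192.7], [430.0, -74.3, 214.0]]
tip [197.8 206.1 221.3] [[414.2, 10.9, 193.6], [429.9, 24.0, 214.5]]
```

The stack is back at (524.3,-35), so it moved less than 1 mm. The open tips stand 40 mm above the reported TCP. I'll therefore grasp at reported z of about 17, which puts the real tips at about 50–57.

```bash
python3 go.py 524.3 -36 80 180 0 -90; python3 -m crank '[[-1,[0.001,-0.03,0.02],[0,0,0]],[-1,[0.002,-0.06,0.04],[0,0,0]],[-1,[0.004,-0.09,0.06],[0,0,0]],[-1,[0.004,-0.107,0.073],[0,0,0]],[-1,[0.004,-0.107,0.073],[0,0,0]]]' 40;python3 go.py 524.3 -36 17 180 0 -90
```

```text
t 4.43 tcp [422.8 -31.  154.2] rpy [-1.798e+02  1.000e-01 -8.990e+01] q [ 22.7  -1.5 -33.8   0.  -57.5  67.3] F [1.3 0.8 0.8] w 85.6
shift [0.0052, -0.1012, 0.0746] rot [-0.24, 0.09, 0.07]
clock: 4.85
tcp_pos: [533.1, -35.4, 76.6]
orientation: [179.9, -0.1, -90.0]
contact_force: [0.2, -0.3, 0.6]
gripper_width: 85.6
t 4.85 tcp [533.1 -35.4  76.6] rpy [ 1.799e+02 -1.000e-01 -9.000e+01] q [ 17.3  14.6 -26.7   0.  -48.8  72.7] F [ 0.2 -0.3  0.6] w 85.6
shift [0.0006, 0.0087, 0.0596] rot [0.13, -0.06, -0.03]
```

```bash
python3 -m crank '[[-1,[0,0.008,0],[0,0,0]],[-1,[0,0.008,0],[0,0,0]],[-1,[0,0.008,0.01],[0,0,0]],[-1,[0,0.008,0.01],[0,0,0]],[-1,[0,0.008,0.01],[0,0,0]]]' 40;python3 go.py 524.3 -36 17 180 0 -90
```

```text
clock: 5.27
tcp_pos: [521.8, -35.2, 69.6]
orientation: [-180.0, 0.0, -90.0]
contact_force: [-0.1, -0.4, -0.3]
gripper_width: 85.7
t 5.27 tcp [521.8 -35.2  69.6] rpy [-180.    0.  -90.] q [ 17.7  14.  -28.7  -0.  -47.3  72.4] F [-0.1 -0.4 -0.3] w 85.7
shift [0.0008, -0.0025, 0.0526] rot [-0.02, 0.01, 0.01]
```

```bash
python3 -m crank '[[-1,[0.001,-0.002,0.015],[0,0,0]],[-1,[0.001,-0.002,0.03],[0,0,0]],[-1,[0.001,-0.002,0.045],[0,0,0]],[-1,[0.001,-0.002,0.053],[0,0,0]],[-1,[0.001,-0.002,0.053],[0,0,0]]]' 40;python3 go.py 524.3 -36 17 180 0 -90;  python3 - <<'E'
from h import *
snap('scene','scene4')
b=cv2.imread('pics/scene4.png')[130:280,200:360]
cv2.imwrite('pics/c4.png',cv2.resize(b,(640,600)))
E
```

```text
clock: 5.68
tcp_pos: [523.1, -36.5, 15.2]
orientation: [179.9, -0.0, -90.0]
contact_force: [-0.6, -0.1, -0.5]
gripper_width: 85.4
t 5.68 tcp [523.1 -36.5  15.2] rpy [179.9  -0.  -90. ] q [ 17.5  18.6 -31.5  -0.  -40.1  72.5] F [-0.6 -0.1 -0.5] w 85.4
shift [-0.0005, -0.0012, -0.0018] rot [0.13, -0.03, -0.01]
```

View pics/c4.png

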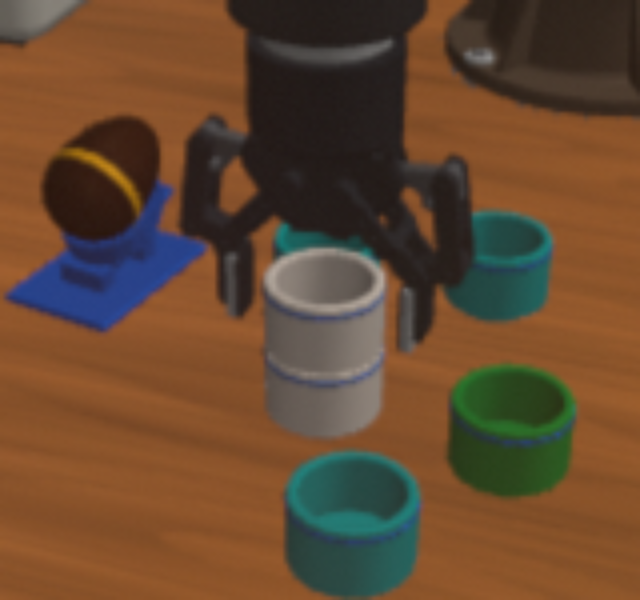

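The fingers now straddle the upper cup, tips at (258,208) and (302,217), above the joint between the cups. Closing.

```bash
python3 -m crank '[[0.1,[0,0,-0.002],[0,0,0]],[0.2,[0,0,-0.002],[0,0,0]],[0.5,[0,0,-0.002],[0,0,0]],[0.8,[0,0,-0.002],[0,0,0]],[1,[0,0,-0.002],[0,0,0]]]' 50;python3 go.py 524.3 -36 110 180 0 -90;python3 -m crank '[[1,[0,0,0],[0,0,0]],[1,[0,0,0],[0,0,0]],[1,[0,0,-0.004],[0,0,0]],[1,[0,0,-0.01],[0,0,0]],[1,[0,0,-0.02],[0,0,0]]]' 50;python3 go.py 524.3 -36 110 180 0 -90; python3 - <<'E'
from h import *
snap('scene','scene5')
b=cv2.imread('pics/scene5.png')[130:280,200:360]
cv2.imwrite('pics/c5.png',cv2.resize(b,(640,600)))
E
```

```text
clock: 6.15
tcp_pos: [525.3, -36.1, 19.7]
orientation: [-179.9, 0.0, -90.0]
contact_force: [-0.6, 0.6, 7.0]
gripper_width: 61.9
t 6.15 tcp [525.3 -36.1  19.7] rpy [-179.9    0.   -90. ] q [ 17.5  18.2 -31.3   0.  -40.4  72.5] F [-0.6  0.6  7. ] w 61.9
shift [-0.0001, 0.0008, -0.0903] rot [-0.15, 0.02, 0.02]
clock: 6.57
tcp_pos: [523.4, -36.5, 38.4]
orientation: [179.9, -0.0, -90.0]
contact_force: [0.4, 0.1, -0.8]
gripper_width: 62.0
t 6.57 tcp [523.4 -36.5  38.4] rpy [179.9  -0.  -90. ] q [ 17.4  16.6 -30.2  -0.  -43.2  72.5] F [ 0.4  0.1 -0.8] w 62.0
shift [-0.0004, -0.0008, -0.0716] rot [0.09, -0.01, -0.02]
```

View pics/c5.png

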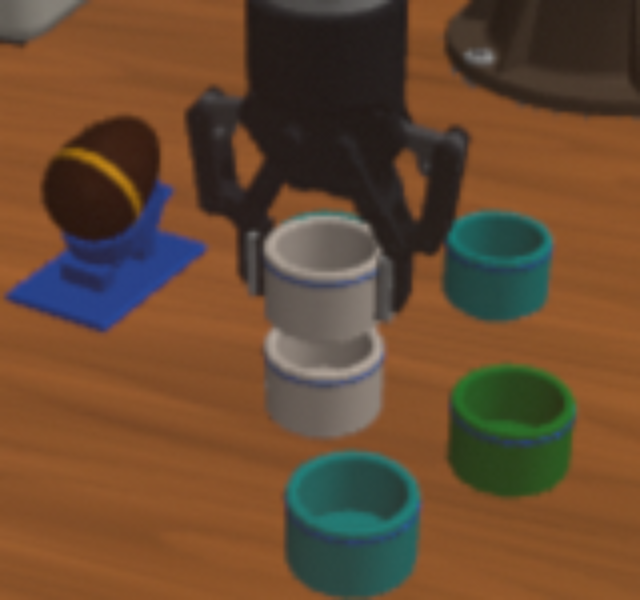

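The upper cup came off cleanly, held at 62.0 mm, and the lower one stayed put. I'm carrying it to the mat.

```bash
python3 -m crank '[[1,[0,0,-0.02],[0,0,0]],[1,[0,0,-0.045],[0,0,0]],[1,[-0.02,0,-0.06],[0,0,0]],[1,[-0.05,0,-0.06],[0,0,0]],[1,[-0.085,0,-0.06],[0,0,0]]]';python3 go.py 534 228.5 50 180 0 -90;python3 -m crank '[[1,[-0.035,-0.002,0],[0,0,0]],[1,[-0.07,-0.004,0],[0,0,0]],[1,[-0.105,-0.006,0],[0,0,0]],[1,[-0.13,-0.008,0],[0,0,0]],[1,[-0.15,-0.009,0],[0,0,0]]]';python3 go.py 534 228.5 30 180 0 -90
```

```text
clock: 7.03
tcp_pos: [524.9, 49.1, 100.3]
orientation: [-179.8, 0.1, -90.1]
contact_force: [0.6, -0.5, -1.5]
gripper_width: 62.0
t 7.03 tcp [524.9  49.1 100.3] rpy [-1.798e+02  1.000e-01 -9.010e+01] q [ 26.7  12.1 -26.3   0.  -51.4  63.2] F [ 0.6 -0.5 -1.5] w 62.0
shift [-0.1794, -0.0085, 0.0506] rot [-0.18, 0.08, -0.14]
clock: 7.45
tcp_pos: [533.3, 201.1, 98.9]
orientation: [-180.0, 0.0, -89.9]
contact_force: [0.4, -1.0, -0.3]
gripper_width: 62.2
t 7.45 tcp [533.3 201.1  98.9] rpy [-180.     0.   -89.9] q [ 40.3  16.1 -21.    0.  -52.9  49.7] F [ 0.4 -1.  -0.3] w 62.2
shift [-0.0273, -0.0006, 0.069] rot [-0.05, 0.04, 0.07]
```

```bash
python3 -m crank '[[1,[-0.014,-0.001,0.015],[0,0,0]],[1,[-0.026,-0.001,0.03],[0,0,0]],[1,[-0.028,-0.001,0.05],[0,0,0]],[1,[-0.028,-0.001,0.07],[0,0,0]],[1,[-0.028,-0.001,0.08],[0,0,0]]]';python3 go.py 534 228.5 -13 180 0 -90;python3 -m crank '[[1,[0,0,0],[0,0,0]],[1,[0,0,0.005],[0,0,0]],[1,[0,0,0.01],[0,0,0]],[1,[0,0,0.015],[0,0,0]],[1,[0,0,0.02],[0,0,0]]]';python3 go.py 534 228.5 -13 180 0 -90;python3 - <<'E'
from h import *
snap('scene','scene6');snap('top','top6')
b=cv2.imread('pics/scene6.png')[200:320,350:470]
cv2.imwrite('pics/c6.png',cv2.resize(b,(600,600)))
E
```

```text
clock: 7.87
tcp_pos: [533.1, 226.4, 16.5]
orientation: [179.9, -0.1, -90.0]
contact_force: [0.4, -0.1, -2.2]
gripper_width: 61.7
t 7.87 tcp [533.1 226.4  16.5] rpy [ 1.799e+02 -1.000e-01 -9.000e+01] q [ 42.3  22.6 -24.4  -0.  -43.1  47.7] F [ 0.4 -0.1 -2.2] w 61.7
shift [-0.0021, -0.001, 0.0295] rot [0.11, -0.07, 0.0]
clock: 8.28
tcp_pos: [534.7, 226.9, -1.3]
orientation: [-179.9, 0.1, -90.0]
contact_force: [0.2, 0.3, -2.1]
gripper_width: 61.7
t 8.28 tcp [534.7 226.9  -1.3] rpy [-1.799e+02  1.000e-01 -9.000e+01] q [ 42.3  24.  -25.2   0.  -40.7  47.7] F [ 0.2  0.3 -2.1] w 61.7
shift [-0.0016, 0.0007, 0.0117] rot [-0.07, 0.06, -0.02]
```

View pics/c6.png

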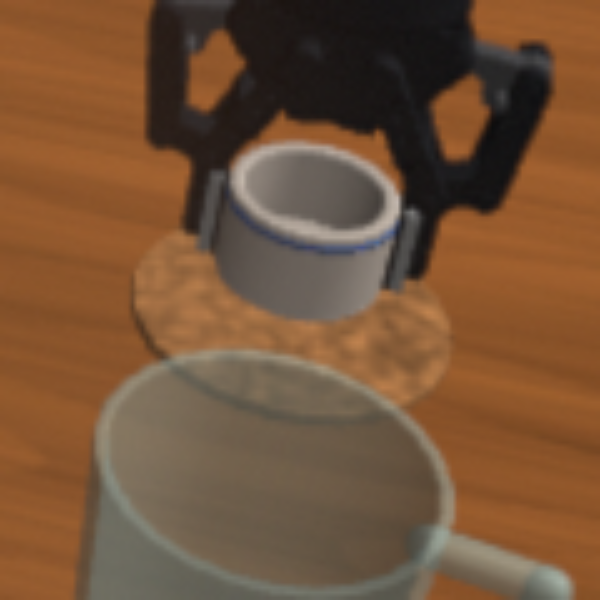

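```bash
python3 - <<'E'
from m import *
from scipy.optimize import least_squares
W=cloud('scene',np.load('pics/scene6.npy'));im=cv2.imread('pics/scene6.png');hsv=cv2.cvtColor(im,cv2.COLOR_BGR2HSV);v,u=np.mgrid[:420,:560]
m=(hsv[...,1]<80)&(hsv[...,2]>70)&(u>390)&(u<432)&(v>225)&(v<266);P=W[m]
Q=P[(P[:,2]>25)&(P[:,2]<58)&(P[:,0]>540)]
s=least_squares(lambda p:np.hypot(Q[:,0]-p[0],Q[:,1]-p[1])-31,[534,228],loss='soft_l1');print('cup',len(Q),s.x,np.percentile(P[:,2],[2,50,98]))
# mat edge in scene0: ellipse from color
im=cv2.imread('pics/scene0.png')
m=((im[...,0]>62)&(u>370)&(u<445)&(v>240)&(v<276)).astype(np.uint8)
m=cv2.morphologyEx(m,cv2.MORPH_OPEN,np.ones((3,3)))
cs,_=cv2.findContours(m,0,1);c=max(cs,key=cv2.contourArea)
pts=np.array([at('scene',p[0],6) for p in c]);pts=pts[pts[:,0]<545]
s=least_squares(lambda p:np.hypot(pts[:,0]-p[0],pts[:,1]-p[1])-60,[534,228],loss='soft_l1');print('mat scene',len(pts),s.x,np.abs(s.fun).mean())
E
```

```text
cup 506 [534.77090899 226.95531173] [nan nan nan]
mat scene 0 [534. 228.] nan<stdin>:13: RuntimeWarning: Mean of empty slice.
  ret = ret.dtype.type(ret / rcount)
```

```bash
python3 -m crank '[[1,[0,0,0.004],[0,0,0]],[1,[0,0,0.007],[0,0,0]],[1,[0,0,0.009],[0,0,0]],[1,[0,0,0.01],[0,0,0]],[1,[0,0,0.011],[0,0,0]]]';python3 go.py 534 228.5 -13 180 0 -90
```

```text
clock: 8.8
tcp_pos: [534.2, 226.7, -12.9]
orientation: [180.0, -0.0, -90.0]
contact_force: [0.4, 0.0, -0.5]
gripper_width: 62.0
t 8.80 tcp [534.2 226.7 -12.9] rpy [180.  -0. -90.] q [ 42.3  25.  -25.7   0.  -39.3  47.7] F [ 0.4  0.  -0.5] w 62.0
shift [-0.0018, 0.0002, 0.0001] rot [0.0, -0.01, -0.0]
```

```bash
python3 -m crank '[[1,[0,0,0.001],[0,0,0]],[1,[0,0,0.002],[0,0,0]],[1,[0,0,0.002],[0,0,0]],[1,[0,0,0.002],[0,0,0]],[1,[0,0,0.002],[0,0,0]]]';python3 go.py 534 228.5 -13 180 0 -90
```

```text
clock: 9.22
tcp_pos: [534.4, 226.8, -13.5]
orientation: [-180.0, 0.0, -90.0]
contact_force: [-5.0, -0.8, 9.5]
gripper_width: 61.8
t 9.22 tcp [534.4 226.8 -13.5] rpy [-180.    0.  -90.] q [ 42.3  25.  -25.8   0.  -39.2  47.7] F [-5.  -0.8  9.5] w 61.8
shift [-0.0017, 0.0004, -0.0005] rot [-0.04, 0.01, 0.02]
```

Contact on the mat at 9.5 N. Opening and lifting off, staying well away from the jug.

```bash
python3 -m crank '[[-0.3,[0,0,-0.001],[0,0,0]],[-0.6,[0,0,-0.001],[0,0,0]],[-1,[0,0,-0.001],[0,0,0]],[-1,[0,0,-0.001],[0,0,0]],[-1,[0,0,-0.001],[0,0,0]]]';python3 -m crank '[[-1,[0,0,-0.015],[0,0,0]],[-1,[0,0,-0.04],[0,0,0]],[-1,[0,0,-0.07],[0,0,0]],[-1,[0,0,-0.11],[0,0,0]],[-1,[0,0,-0.15],[0,0,0]]]';python3 go.py 534 -36 140 180 0 -90
```

```text
clock: 9.63
tcp_pos: [534.2, 226.7, -13.8]
orientation: [-180.0, -0.0, -90.0]
contact_force: [0.6, -0.1, 1.1]
gripper_width: 85.0
clock: 10.05
tcp_pos: [533.6, 226.2, 137.2]
orientation: [179.9, -0.1, -90.0]
contact_force: [0.4, 0.8, 0.3]
gripper_width: 85.4
t 10.05 tcp [533.6 226.2 137.2] rpy [ 1.799e+02 -1.000e-01 -9.000e+01] q [ 42.3  14.8 -17.   -0.  -58.3  47.7] F [0.4 0.8 0.3] w 85.4
shift [0.2622, -0.0005, -0.0025] rot [0.09, -0.08, -0.0]
```

```bash
python3 - <<'E'
from h import *
from scipy.optimize import least_squares
D=np.array([[89.5,20.546,.682,197.42,645.46,206.1],[78.6,8.7,-18.2,287.7,456.8,185.1],[60,2.2,-28.5,377.1,269.9,164.5],[33.9,4.5,-29.1,466.8,82.9,143.7],[17.6,10.3,-24.4,523.5,-34.9,128.5],[22.8,-1.8,-34.3,416.7,-32.1,152.7],[17.3,14.6,-26.7,533.1,-35.4,76.6],[17.7,14,-28.7,521.8,-35.2,69.6],[17.5,18.6,-31.5,523.1,-36.5,15.2],[40.3,16.1,-21,533.3,201.1,98.9],[42.3,25,-25.7,534.2,226.7,-12.9],[42.3,14.8,-17,533.6,226.2,137.2]])
q1,q2,q3=np.radians(D[:,:3]).T
rad=D[:,3]*np.cos(q1)+D[:,4]*np.sin(q1);lat=-D[:,3]*np.sin(q1)+D[:,4]*np.cos(q1)
print('lat',lat.round(1))
def f(p):
    a,h,L2,L3,c,d=p
    return np.r_[a+L2*np.sin(q2+d)+L3*np.cos(q2-q3+c)-rad,h+L2*np.cos(q2+d)-L3*np.sin(q2-q3+c)-D[:,5]]
s=least_squares(f,[50,200,400,400,0,0]);print(s.x,np.abs(s.fun).max())
g=lambda p:f(np.r_[p,0,0]);s=least_squares(g,[50,200,400,400]);print(s.x,np.abs(s.fun).max())
E
```

```text
lat [-191.8 -191.7 -191.6 -191.5 -191.6 -191.1 -192.3 -192.2 -192.1 -191.6
 -191.8 -191.8]
[ 5.73192136e-01 -1.97155465e+02  6.00724598e+02  4.63826509e+02
  3.91062848e-03  4.10080235e-04] 1.0363348999764526
[-3.21369888e-02 -1.97974233e+02  5.99978926e+02  4.63757458e+02] 1.1525989657845912
```

```bash
cat > kin.py <<'E'
from h import *
LAT=-191.7;L2=600;L3=463.8
def fk(q,H):
    q=np.radians(q);Lt=H+198
    # planar frame: x radial, y lateral, z up
    w=np.array([L2*np.sin(q[1])+L3*np.cos(q[1]-q[2]),LAT,H+L2*np.cos(q[1])-L3*np.sin(q[1]-q[2])])
    return w
def ik(tcp,tz,H):
    """wrist-centre IK; returns q1,q2,q3, forearm dir, angle between forearm & tool"""
    Lt=H+198;W=np.array(tcp)-Lt*np.array(tz);rho=np.hypot(W[0],W[1])
    if rho<abs(LAT): return None
    rad=np.sqrt(rho**2-LAT**2);q1=np.arctan2(W[1],W[0])-np.arctan2(LAT,rad)
    x,z=rad,W[2]-H;d=np.hypot(x,z)
    c=(d*d-L2**2-L3**2)/(2*L2*L3)
    if abs(c)>1:return None
    b=np.arccos(c) # bend =90-q3
    q3=np.pi/2-b
    e=np.arctan2(z,x)+np.arctan2(L3*np.sin(b),L2+L3*np.cos(b)) # elev of upper arm
    q2=np.pi/2-e
    p=q2-q3;f=np.array([np.cos(p)*np.cos(q1),np.cos(p)*np.sin(q1),-np.sin(p)])
    yl=np.array([-np.sin(q1),np.cos(q1),0]);dn=np.cross(yl,f)*1.0 # 'up' normal? 
    up=np.cross(f,yl)
    t=np.array(tz);q5=-np.degrees(np.arccos(np.clip(t@f,-1,1)))
    roll=np.degrees(np.arctan2(t@yl,-(t@up))) # 0 if tool bends down in plane
    return np.degrees([q1,q2,q3])%360 if 0 else (np.degrees([q1,q2,q3]),roll,q5)
def eggaxis(yaw=-9,t=20):
    y,t=np.radians([yaw,t]);return np.array([-np.cos(y)*np.cos(t),-np.sin(y)*np.cos(t),np.sin(t)])
E
python3 - <<'E'
from kin import *
C=np.array([445.3,-206,62]);a=eggaxis();h=a*[1,1,0];h/=np.linalg.norm(h)
print(ik([534,227,137],[0,0,-1],190))
for H in(120,160,200,250):
    for al in(0,10,15,20,25,30,40):
        A=np.radians(al);tz=-h*np.sin(A)-np.array([0,0,1])*np.cos(A)
        x=ik(C+8*a+52*tz,tz,H);print(H,al,None if x is None else (x[0].round(1),round(x[1]),round(x[2])))
E
```

```text
(array([ 42.32171487,  14.85482336, -17.02443106]), np.float64(0.0), np.float64(-58.12074558511786))
120 0 (array([ -1.7,  15.5, -36.8]), 0, -38)
120 10 (array([ -0.9,  12.4, -42.5]), -3, -25)
120 15 (array([ -0.4,  11.1, -45.5]), -7, -19)
120 20 (array([  0.2,  10.2, -48.4]), -15, -12)
120 25 (array([  0.8,   9.6, -51.5]), -44, -6)
120 30 (array([  1.4,   9.4, -54.6]), -124, -6)
120 40 (array([  3. ,  11. , -60.8]), -160, -22)
160 0 (array([ -1.7,  15.5, -36.8]), 0, -38)
160 10 (array([ -0.7,  11.9, -43.4]), -3, -25)
160 15 (array([ -0.1,  10.4, -46.7]), -7, -18)
160 20 (array([  0.6,   9.3, -50.2]), -17, -11)
160 25 (array([  1.3,   8.7, -53.7]), -56, -5)
160 30 (array([  2.2,   8.7, -57.3]), -134, -8)
160 40 (array([  4.3,  11.1, -64.6]), -161, -26)
200 0 (array([ -1.7,  15.5, -36.8]), 0, -38)
200 10 (array([ -0.6,  11.4, -44.2]), -4, -25)
200 15 (array([  0.1,   9.8, -48. ]), -8, -18)
200 20 (array([  1. ,   8.5, -51.9]), -19, -10)
200 25 (array([  1.9,   7.9, -55.9]), -70, -5)
200 30 (array([  3.,   8., -60.]), -141, -10)
200 40 (array([  5.9,  11.8, -68.7]), -161, -31)
250 0 (array([ -1.7,  15.5, -36.8]), 0, -38)
250 10 (array([ -0.4,  10.8, -45.3]), -4, -24)
250 15 (array([  0.5,   8.9, -49.6]), -8, -17)
250 20 (array([  1.5,   7.5, -54.1]), -22, -9)
250 25 (array([  2.8,   6.8, -58.7]), -91, -5)
250 30 (array([  4.3,   7.2, -63.5]), -146, -12)
250 40 (array([  8.8,  14.2, -74.3]), -162, -39)
```

```bash
cat > tgt.py <<'E'
from kin import *
from go import plan
C=np.array([445.3,-206,62.]);YAW=-9;a=eggaxis(YAW);h=a*[1,1,0];h/=np.linalg.norm(h);Z=np.array([0,0,1.])
def frame(tx,tz):return R.from_matrix(np.c_[tx,np.cross(tz,tx),tz])
def grasp(al,back,beyond=10,off=52,C=C):
    A=np.radians(al);tz=-h*np.sin(A)-Z*np.cos(A);tx=np.cross(Z,h);tx=tx if tx[1]<0 else -tx
    return C+beyond*a+(off-back)*tz,frame(tx,tz),tz
def place(psi,tilt,gp,off=52,back=0):
    p,t=np.radians([psi,tilt]);hh=np.array([np.cos(p),np.sin(p),0]);tz=hh*np.sin(t)-Z*np.cos(t)
    tx=np.cross(Z,hh)  # hh plays the role of +h after turn
    return np.array(gp)+(off-back)*tz,frame(tx,tz),tz
E
python3 - <<'E'
from tgt import *
p,Rt,tz=grasp(15,90);print(p.round(1),tz.round(3));plan(p,Rt);print(ik(p,tz,190));print(Rt.as_matrix().round(2).tolist())
for psi in(180,200,210,215,220,225,235):
    q,R2,t2=place(psi,55,[534.4,227,78]);print(psi,q.round(1),ik(q,t2,190),R2.as_matrix()[:,0].round(2))
E
```

```text
[ 426.3 -203.   102.1] [ 0.256 -0.04  -0.966]
t 10.05 tcp [533.6 226.2 137.2] rpy [ 1.799e+02 -1.000e-01 -9.000e+01] q [ 42.3  14.8 -17.   -0.  -58.3  47.7] F [0.4 0.8 0.3] w 85.4
shift [0.4291, 0.1072, 0.0358] rot [15.05, 1.09, 8.96]
(array([  0.77686024,  -1.70626209, -44.12097125]), np.float64(-4.643700586070722), np.float64(-32.879355508669676))
[[-0.16, -0.95, 0.26], [-0.99, 0.15, -0.04], [0.0, -0.26, -0.97]]
180 [491.8 227.   48.2] (array([28.84037247, 50.7082686 , 10.5282314 ]), np.float64(23.67569434116022), np.float64(-100.26240771707705)) [-0. -1.  0.]
200 [494.4 212.4  48.2] (array([34.9925915 , 51.84816912, 13.15778105]), np.float64(12.673797816237068), np.float64(-105.01446334685126)) [ 0.34 -0.94  0.  ]
210 [497.5 205.7  48.2] (array([38.22446595, 51.75962411, 12.95380848]), np.float64(6.995066708439494), np.float64(-105.80286814549648)) [ 0.5  -0.87  0.  ]
215 [499.5 202.6  48.2] (array([39.86865973, 51.54920186, 12.46889187]), np.float64(4.143047093896751), np.float64(-105.78303822370039)) [ 0.57 -0.82  0.  ]
220 [501.8 199.6  48.2] (array([41.52803069, 51.23078355, 11.7345873 ]), np.float64(1.298828178281945), np.float64(-105.49043892100964)) [ 0.64 -0.77  0.  ]
225 [504.3 196.9  48.2] (array([43.19994746, 50.80788726, 10.75836195]), np.float64(-1.525978075134467), np.float64(-104.93212526044071)) [ 0.71 -0.71  0.  ]
235 [510.  192.1  48.2] (array([46.57112115, 49.66751472,  8.11992868]), np.float64(-7.0804124276196525), np.float64(-103.06261824463574)) [ 0.82 -0.57  0.  ]
```

```bash
python3 -m crank '[[-1,[0.429,0.107,0.036],[15,1.1,9]],[-1,[0.429,0.107,0.036],[15,1.1,9]],[-1,[0.429,0.107,0.036],[15,1.1,9]],[-1,[0.429,0.107,0.036],[15,1.1,9]],[-1,[0.429,0.107,0.036],[15,1.1,9]]]' 30;cat > t1.py <<'E'
from tgt import *
import sys
p,Rt,tz=grasp(15,float(sys.argv[1]));print(p.round(1));plan(p,Rt)
E
python3 t1.py 90; python3 - <<'E'
from h import *
snap('scene','scene7');snap('top','top7')
E
```

```text
clock: 10.47
tcp_pos: [482.6, 27.4, 119.1]
orientation: [-165.0, 0.0, -98.9]
contact_force: [1.9, -0.5, 1.5]
gripper_width: 85.4
[ 426.3 -203.   102.1]
t 10.47 tcp [482.6  27.4 119.1] rpy [-165.     0.   -98.9] q [ 34.8  -2.4 -49.2  18.8 -33.6  31.4] F [ 1.9 -0.5  1.5] w 85.4
shift [0.2364, 0.0236, 0.0111] rot [-0.01, 0.06, 0.07]
```

View pics/top7.png

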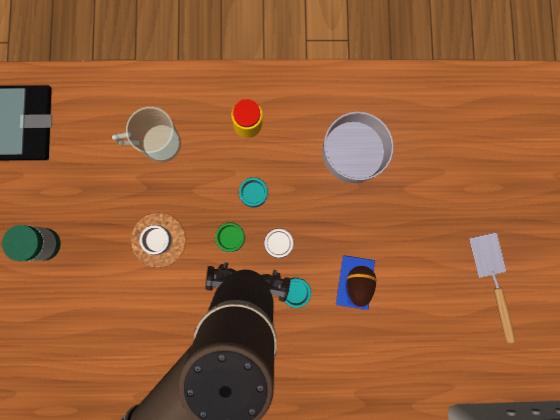

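```bash
python3 - <<'E'
from m import *
from kin import *
mouth('top7',(156,240),51,w=20)
s=r.get_state();T=R.from_euler('xyz',s['orientation'],degrees=True).as_matrix()
print(s['tcp_pos'],s['joints'].round(1))
for H in(120,160,200,240):print(H,ik(s['tcp_pos'],T[:,2],H))
E
python3 -m crank '[[-1,[0.042,0.004,0.002],[0,0,0]],[-1,[0.084,0.008,0.004],[0,0,0]],[-1,[0.125,0.012,0.006],[0,0,0]],[-1,[0.165,0.016,0.008],[0,0,0]],[-1,[0.2,0.02,0.01],[0,0,0]]]'; python3 t1.py 90
```

```text
mouth [154.  239.4] [28.9 29.6] [533.2 227.4  51. ]
[481.79543498  24.68737348 118.81643053] [ 34.5  -2.4 -49.2  18.6 -33.7  31.5]
120 (array([ 33.78409924,  -0.43574273, -39.75229026]), np.float64(-15.575846435873105), np.float64(-40.7088169389458))
160 (array([ 34.94807181,  -1.42824266, -40.9329506 ]), np.float64(-15.901047817789282), np.float64(-40.77165347145937))
200 (array([ 36.17760623,  -2.44225852, -42.105215  ]), np.float64(-16.22222088925072), np.float64(-40.88176687294956))
240 (array([ 37.47853204,  -3.48017793, -43.269119  ]), np.float64(-16.537473769187052), np.float64(-41.04307216953332))
clock: 10.98
tcp_pos: [436.8, -166.9, 105.0]
orientation: [-164.9, 0.1, -99.0]
contact_force: [0.8, 0.1, 0.6]
gripper_width: 85.5
[ 426.3 -203.   102.1]
t 10.98 tcp [ 436.8 -166.9  105. ] rpy [-1.649e+02  1.000e-01 -9.900e+01] q [  6.8  -3.1 -48.1   7.8 -30.6  67.9] F [0.8 0.1 0.6] w 85.5
shift [0.0373, 0.0053, 0.0015] rot [-0.1, 0.09, -0.03]
```

```bash
python3 -m crank '[[-1,[0.02,0.003,0.001],[0,0,0]],[-1,[0.033,0.005,0.002],[0,0,0]],[-1,[0.037,0.005,0.002],[0,0,0]],[-1,[0.037,0.005,0.012],[0,0,0]],[-1,[0.037,0.005,0.012],[0,0,0]]]'; python3 t1.py 60; python3 - <<'E'
from h import *
snap('scene','scene8')
b=cv2.imread('pics/scene8.png')[90:240,160:320]
cv2.imwrite('pics/c8.png',cv2.resize(b,(640,600)))
snap('top','top8')
E
```

```text
clock: 11.4
tcp_pos: [429.8, -201.7, 90.9]
orientation: [-165.0, 0.1, -99.1]
contact_force: [-0.8, 0.3, -0.4]
gripper_width: 85.3
[ 434.  -204.2   73.1]
t 11.40 tcp [ 429.8 -201.7   90.9] rpy [-1.65e+02  1.00e-01 -9.91e+01] q [  0.9  -0.6 -47.1   5.2 -28.8  75.8] F [-0.8  0.3 -0.4] w 85.3
shift [0.0018, 0.0002, 0.0183] rot [0.04, 0.05, -0.13]
```

View pics/c8.png

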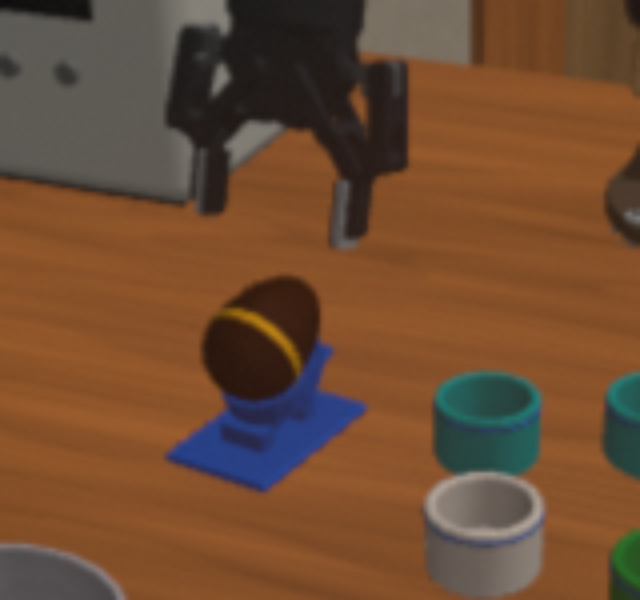

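```bash
python3 - <<'E'
from h import *
W=cloud('scene',np.load('pics/scene8.npy'));T=R.from_euler('xyz',r.get_state()['orientation'],degrees=True).as_matrix()
t=np.array([429.8,-201.7,90.9])
L=(W.reshape(-1,3)-t)@T
m=(np.abs(L[:,0])<75)&(np.abs(L[:,1])<35)&(L[:,2]<-20)&(L[:,2]>-110)&(W.reshape(-1,3)[:,2]>105);L=L[m]
for n,k in(('+x',(L[:,0]>25)),('-x',L[:,0]<-25)):
    Q=L[k&(L[:,2]>-70)];print(n,len(Q),'x',np.percentile(Q[:,0],[3,50,97]).round(1),'y',np.percentile(Q[:,1],[3,50,97]).round(1),'z',np.percentile(Q[:,2],[50,97,99.5]).round(1))
print(proj('scene',[[419.5,-200,129.5]]))
E
```

```text
+x 121 x [41.5 43.7 55.8] y [-12.5  -5.9   8.7] z [-55.4 -40.5 -39.4]
-x 125 x [-56.7 -50.6 -43. ] y [-12.7  -7.4   5.8] z [-55.8 -40.1 -39.3]
[[228.50507229 146.1751533 ]]
```

The tips sit exactly where expected (40 mm behind the reported TCP, symmetric about the egg), so I'm descending along the tool axis.

```bash
python3 -m crank '[[-1,[0.002,0,0.012],[0,0,0]],[-1,[0.002,0,0.026],[0,0,0]],[-1,[0.002,0,0.038],[0,0,0]],[-1,[0.002,0,0.05],[0,0,0]],[-1,[0.002,0,0.055],[0,0,0]]]'; python3 t1.py 0
```

```text
clock: 11.92
tcp_pos: [443.9, -205.0, 37.9]
orientation: [-165.0, 0.1, -99.0]
contact_force: [0.0, 0.2, 0.1]
gripper_width: 85.7
[ 449.3 -206.6   15.2]
t 11.92 tcp [ 443.9 -205.    37.9] rpy [-1.65e+02  1.00e-01 -9.90e+01] q [  0.1   6.4 -50.2   7.1 -18.8  74.5] F [0.  0.2 0.1] w 85.7
shift [0.0008, 0.0004, 0.0233] rot [0.04, 0.08, 0.0]
```

```bash
python3 -m crank '[[-1,[0,0,0.005],[0,0,0]],[-1,[0,0,0.01],[0,0,0]],[-1,[0,0,0.015],[0,0,0]],[-1,[0,0,0.02],[0,0,0]],[-1,[0,0,0.023],[0,0,0]]]'; python3 t1.py 0; python3 - <<'E'
from h import *
snap('scene','scene9')
b=cv2.imread('pics/scene9.png')[90:240,160:320]
cv2.imwrite('pics/c9.png',cv2.resize(b,(640,600)))
E
```

```text
clock: 12.33
tcp_pos: [449.8, -206.6, 16.2]
orientation: [-165.0, 0.1, -99.0]
contact_force: [-0.3, -0.5, -0.7]
gripper_width: 85.5
[ 449.3 -206.6   15.2]
t 12.33 tcp [ 449.8 -206.6   16.2] rpy [-1.65e+02  1.00e-01 -9.90e+01] q [ -0.2   9.4 -51.7   9.  -14.2  72.8] F [-0.3 -0.5 -0.7] w 85.5
shift [0.0001, 0.0008, 0.0008] rot [-0.03, 0.07, -0.06]
```

View pics/c9.png

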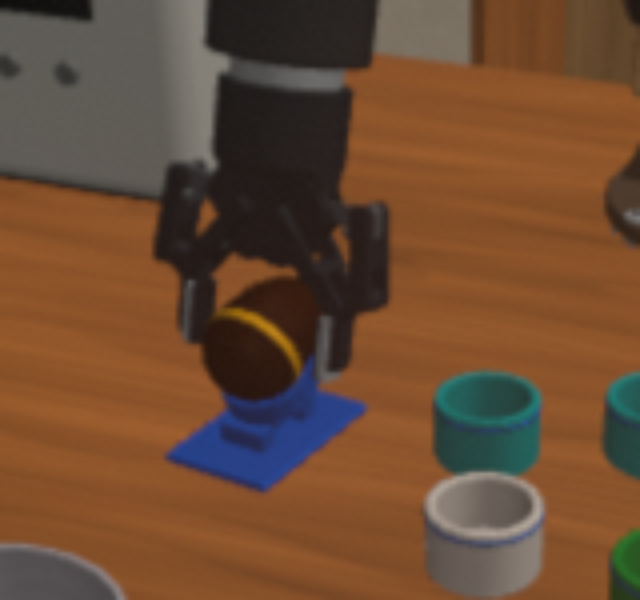

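```bash
python3 -m crank '[[0.1,[0,0,0],[0,0,0]],[0.2,[0,0,0],[0,0,0]],[0.5,[0,0,0],[0,0,0]],[0.8,[0,0,0],[0,0,0]],[1,[0,0,0],[0,0,0]]]' 40; python3 -m crank '[[1,[0,0,0],[0,0,0]],[1,[0,0,0],[0,0,0]],[1,[0,0,0],[0,0,0]],[1,[0,0,0],[0,0,0]],[1,[0,0,0],[0,0,0]]]' 40;python3 t1.py 0; python3 - <<'E'
from h import *
snap('scene','scene10')
b=cv2.imread('pics/scene10.png')[90:240,160:320]
cv2.imwrite('pics/c10.png',cv2.resize(b,(640,600)))
E
```

```text
clock: 12.8
tcp_pos: [449.7, -206.7, 16.8]
orientation: [-164.9, 0.1, -99.0]
contact_force: [-3.1, 0.3, 3.9]
gripper_width: 58.4
clock: 13.22
tcp_pos: [449.7, -206.7, 16.8]
orientation: [-165.0, 0.1, -99.0]
contact_force: [-3.3, 0.9, 6.6]
gripper_width: 58.7
[ 449.3 -206.6   15.2]
t 13.22 tcp [ 449.7 -206.7   16.8] rpy [-1.65e+02  1.00e-01 -9.90e+01] q [ -0.2   9.3 -51.7   8.9 -14.3  72.8] F [-3.3  0.9  6.6] w 58.7
shift [0.0, 0.0008, 0.0014] rot [-0.05, 0.07, -0.07]
```

View pics/c10.png

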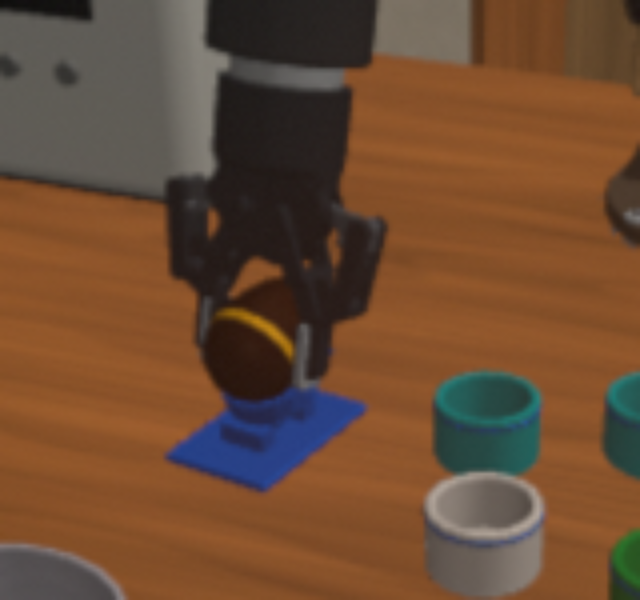

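```bash
python3 -m crank '[[1,[0,-0.001,-0.004],[0,0,0]],[1,[0,-0.003,-0.012],[0,0,0]],[1,[0,-0.007,-0.026],[0,0,0]],[1,[0,-0.013,-0.048],[0,0,0]],[1,[0,-0.02,-0.074],[0,0,0]]]' 40; python3 -m crank '[[1,[0,-0.007,-0.026],[0,0,0]],[1,[0,-0.013,-0.05],[0,0,0]],[1,[0,-0.018,-0.068],[0,0,0]],[1,[0,-0.02,-0.076],[0,0,0]],[1,[0,-0.021,-0.078],[0,0,0]]]' ;python3 t1.py 0; python3 - <<'E'
from h import *
snap('scene','scene11')
b=cv2.imread('pics/scene11.png')[40:240,140:320]
cv2.imwrite('pics/c11.png',cv2.resize(b,(540,600)))
E
```

```text
clock: 13.68
tcp_pos: [448.3, -206.4, 92.7]
orientation: [-165.2, 0.1, -99.1]
contact_force: [0.9, -0.0, -2.2]
gripper_width: 58.4
clock: 14.1
tcp_pos: [450.5, -206.8, 175.5]
orientation: [-164.8, 0.1, -99.0]
contact_force: [-0.2, -0.0, -1.0]
gripper_width: 58.4
[ 449.3 -206.6   15.2]
t 14.10 tcp [ 450.5 -206.8  175.5] rpy [-1.648e+02  1.000e-01 -9.900e+01] q [  0.   -4.8 -37.1   3.3 -42.8  78.8] F [-0.2 -0.  -1. ] w 58.4
shift [0.0004, 0.0431, 0.1544] rot [-0.19, 0.11, -0.07]
```

View pics/c11.png

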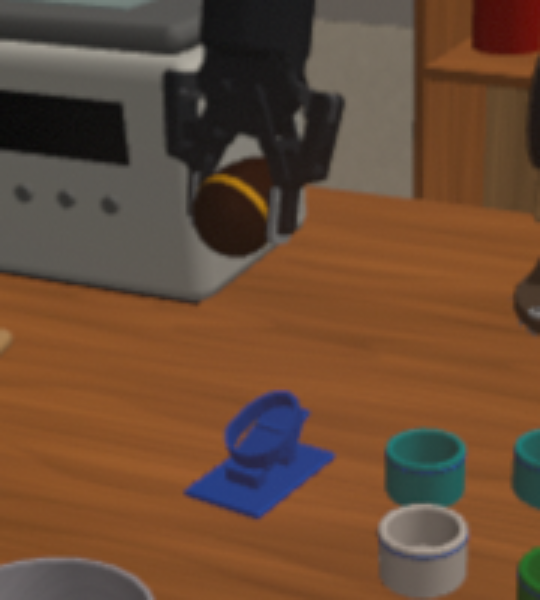

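The egg is out of the mould, held at 58.4 mm. I'm fitting its pose in the hand to compute the turn.

```bash
cat > eh.py <<'E'
from tgt import *
from fit import egg_res
from scipy.optimize import least_squares
def eggfit(tag,state,c_tool0,a_tool0,zmin=60):
    W=cloud('scene',np.load(f'pics/{tag}.npy'));im=cv2.imread(f'pics/{tag}.png').astype(int);hsv=cv2.cvtColor(im.astype(np.uint8),cv2.COLOR_BGR2HSV)
    Rt=R.from_euler('xyz',state['orientation'],degrees=True);t=state['tcp_pos']
    c0=t+Rt.apply(c_tool0);a0=Rt.apply(a_tool0)
    d=np.linalg.norm(np.nan_to_num(W,nan=1e4)-(c0+12*a0),axis=2)
    brown=(im[...,2]-im[...,0]>12)&(hsv[...,1]>100)&(hsv[...,2]<110)|((hsv[...,2]>120)&(hsv[...,0]>14)&(hsv[...,0]<30)&(hsv[...,1]>150))
    m=(d<60)&brown;P=W[m]
    e0=R.align_vectors([a0],[[0,0,1]])[0]
    def un(p):
        return c0+p[:3],(R.from_rotvec([p[3],p[4],0]) ).apply(a0) if 0 else (R.from_rotvec(p[3:6])*R.identity()).apply(a0)
    f=lambda p:np.r_[egg_res(P,*un(p)),p[:3]*.3,p[3:6]*10]
    s=least_squares(f,np.zeros(6),loss='soft_l1',f_scale=2);c,a=un(s.x)
    print(tag,'n',len(P),'med',np.median(np.abs(s.fun[:len(P)])).round(2),'c',c.round(1),'a',a.round(3),'elev',np.degrees(np.arcsin(a[2])).round(1))
    print(' nominal',c0.round(1),a0.round(3),np.degrees(np.arcsin(a0[2])).round(1),' c_tool',Rt.inv().apply(c-t).round(1),'a_tool',Rt.inv().apply(a).round(3))
    return c,a
def nominal():
    _,Rt,_=grasp(15,0);t=np.array([449.7,-206.7,16.8])
    return Rt.inv().apply(C-t),Rt.inv().apply(a)
E
python3 - <<'E'
from eh import *
c,a_=nominal();print(c,a_);s=r.get_state();eggfit('scene11',s,c,a_)
E
```

```text
[-3.07019224e-03 -7.39509980e+00 -4.48129723e+01] [ 6.65689960e-19  8.19152044e-01 -5.73576436e-01]
scene11 n 633 med 0.74 c [ 445.8 -206.2  220.7] a [-0.941  0.173  0.291] elev 16.9
 nominal [ 445.6 -206.1  219.7] [-0.929  0.147  0.34 ] 19.9  c_tool [  0.1  -7.9 -45.8] a_tool [-0.024  0.848 -0.53 ]
```

```bash
cat > t2.py <<'E'
from eh import *
import sys
CT=np.array([0,-7.6,-45.2]);AT=np.array([0,.819,-.574])
def final(up,psi=222,cup=(534.5,227.0)):
    _,Rf,tz=place(psi,55,[0,0,0]);c=np.array([cup[0],cup[1],68+up])
    return c-Rf.apply(CT),Rf,tz
if __name__=='__main__':
    p,Rf,tz=final(float(sys.argv[1]));print(p.round(1),Rf.as_euler('xyz',degrees=True).round(1),'axis',Rf.apply(AT).round(3),ik(p,tz,190));plan(p,Rf)
E
python3 t2.py 70
python3 - <<'E'
from m import *
from scipy.optimize import least_squares
W=cloud('scene',np.load('pics/scene11.npy'));im=cv2.imread('pics/scene11.png');hsv=cv2.cvtColor(im,cv2.COLOR_BGR2HSV);v,u=np.mgrid[:420,:560]
m=(hsv[...,1]<80)&(hsv[...,2]>70)&(u>385)&(u<432)&(v>225)&(v<275);P=W[m]
Q=P[(P[:,2]>12)&(P[:,2]<46)&(P[:,0]>540)]
s=least_squares(lambda p:np.hypot(Q[:,0]-p[0],Q[:,1]-p[1])-31,[534,228],loss='soft_l1');print('cup',len(Q),s.x)
E
```

```text
[503.7 199.3 118.3] [125.   0. -48.] axis [0. 0. 1.] (array([42.19048507, 47.07523145, 13.31015645]), np.float64(0.16740198199791106), np.float64(-111.23469366682859))
t 14.15 tcp [ 450.  -206.7  174.5] rpy [-1.649e+02  1.000e-01 -9.900e+01] q [  0.   -4.8 -37.2   3.3 -42.7  78.7] F [ 0.6  0.2 -2.2] w 58.4
shift [-0.4093, 0.0253, 0.0522] rot [-65.22, 18.6, -50.9]
cup 447 [534.35228265 226.91676011]
```

```bash
python3 -m crank '[[1,[-0.02,0.001,-0.002],[-3,0.9,-2.4]],[1,[-0.048,0.003,-0.003],[-8,2.3,-6.3]],[1,[-0.077,0.004,-0.004],[-12.7,3.6,-9.9]],[1,[-0.107,0.006,-0.005],[-17.2,4.9,-13.4]],[1,[-0.136,0.008,-0.006],[-21.7,6.2,-17]]]'; python3 t2.py 75
```

```text
clock: 14.57
tcp_pos: [461.3, -70.0, 176.7]
orientation: [171.8, -7.2, -82.4]
contact_force: [0.7, -1.4, -1.7]
gripper_width: 58.2
[503.7 199.3 123.3] [125.   0. -48.] axis [0. 0. 1.] (array([42.19048507, 46.80399029, 13.47243426]), np.float64(0.16790041983074858), np.float64(-111.668210776903))
t 14.57 tcp [461.3 -70.  176.7] rpy [171.8  -7.2 -82.4] q [ 20.4   6.7 -25.1   5.6 -68.   74.1] F [ 0.7 -1.4 -1.7] w 58.2
shift [-0.2659, -0.0798, 0.0088] rot [-43.13, 12.31, -33.74]
```

```bash
python3 -m crank '[[1,[-0.027,-0.008,-0.004],[-4.4,1.3,-3.4]],[1,[-0.054,-0.016,-0.008],[-8.8,2.5,-6.9]],[1,[-0.08,-0.024,-0.012],[-13,3.7,-10.2]],[1,[-0.107,-0.032,-0.016],[-17.3,4.9,-13.5]],[1,[-0.133,-0.04,-0.018],[-21.6,6.1,-16.9]]]'; python3 t2.py 75
```

```text
clock: 14.98
tcp_pos: [486.4, 68.2, 171.8]
orientation: [147.8, -7.1, -64.4]
contact_force: [0.7, -0.2, -1.1]
gripper_width: 58.2
[503.7 199.3 123.3] [125.   0. -48.] axis [0. 0. 1.] (array([42.19048507, 46.80399029, 13.47243426]), np.float64(0.16790041983074858), np.float64(-111.668210776903))
t 14.98 tcp [486.4  68.2 171.8] rpy [147.8  -7.1 -64.4] q [ 32.8  25.8  -5.4   2.1 -91.7  80.2] F [ 0.7 -0.2 -1.1] w 58.2
shift [-0.1159, -0.0796, -0.0095] rot [-21.55, 6.19, -16.81]
```

```bash
python3 -m crank '[[1,[-0.025,-0.017,-0.003],[-4.4,1.3,-3.4]],[1,[-0.05,-0.034,-0.006],[-8.8,2.5,-6.9]],[1,[-0.075,-0.051,-0.009],[-13.5,3.9,-10.5]],[1,[-0.1,-0.069,-0.01],[-18,5.2,-14]],[1,[-0.116,-0.08,-0.01],[-21.5,6.2,-16.8]]]'; python3 -m crank '[[1,[0,0,0],[0,0,0]],[1,[0,0,0],[0,0,0]],[1,[0,0,0],[0,0,0]],[1,[0,0,0],[0,0,0]],[1,[0,0,0],[0,0,0]]]'; python3 t2.py 75; python3 - <<'E'
from eh import *
snap('scene','scene12')
from t2 import CT,AT
eggfit('scene12',r.get_state(),CT,AT)
b=cv2.imread('pics/scene12.png')[150:300,330:490]
cv2.imwrite('pics/c12.png',cv2.resize(b,(640,600)))
E
```

```text
clock: 15.4
tcp_pos: [504.0, 200.3, 120.7]
orientation: [124.9, 0.0, -47.9]
contact_force: [-0.2, 0.8, -2.0]
gripper_width: 58.7
clock: 15.82
tcp_pos: [505.2, 197.6, 126.8]
orientation: [125.5, -0.2, -48.2]
contact_force: [-0.2, -0.3, -0.9]
gripper_width: 58.7
[503.7 199.3 123.3] [125.   0. -48.] axis [0. 0. 1.] (array([42.19048507, 46.80399029, 13.47243426]), np.float64(0.16790041983074858), np.float64(-111.668210776903))
t 15.82 tcp [505.2 197.6 126.8] rpy [125.5  -0.2 -48.2] q [ 4.20e+01  4.72e+01  1.47e+01 -1.00e-01 -1.12e+02  8.97e+01] F [-0.2 -0.3 -0.9] w 58.7
shift [-0.0023, -0.0029, 0.002] rot [-0.51, 0.09, -0.25]
scene12 n 699 med 0.71 c [536.1 223.8 146.8] a [-0.046  0.028  0.999] elev 87.1
 nominal [535.9 225.1 147.1] [-0.008 -0.004  1.   ] nan  c_tool [  1.1  -7.5 -44.4] a_tool [-0.049  0.822 -0.568]eh.py:17: RuntimeWarning: invalid value encountered in arcsin
  print(' nominal',c0.round(1),a0.round(3),np.degrees(np.arcsin(a0[2])).round(1),' c_tool',Rt.inv().apply(c-t).round(1),'a_tool',Rt.inv().apply(a).round(3))
```

View pics/c12.png

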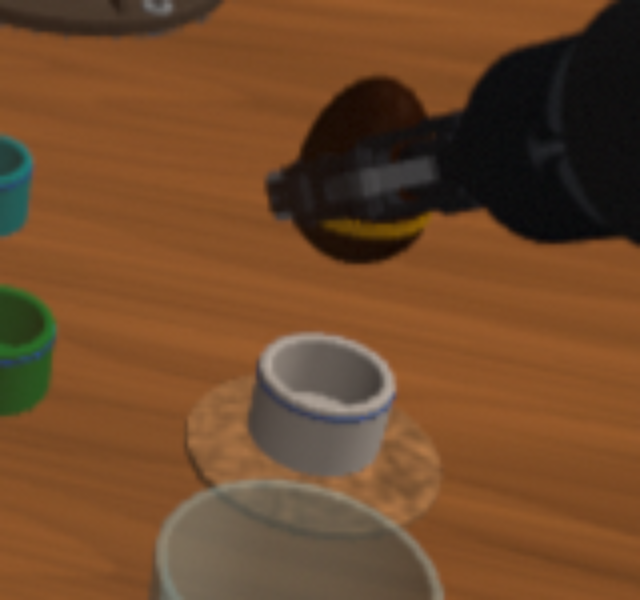

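```bash
cat > t3.py <<'E'
from t2 import *
def fin(up,at=(-.03,.82,-.57),ct=(0.5,-7.6,-45),cup=(534.5,227.0)):
    _,Rf,_=place(222,55,[0,0,0]);ax=Rf.apply(np.array(at)/np.linalg.norm(at))
    v=np.cross(ax,[0,0,1]);Rc=R.from_rotvec(v)*Rf
    return np.array([cup[0],cup[1],68+up])-Rc.apply(ct),Rc
if __name__=='__main__':
    p,Rc=fin(float(sys.argv[1]));print(p.round(1));plan(p,Rc)
    for w in(10,1): print(w, (rpy(r.get_state()['orientation']).inv().apply([0,0,-w/1000])).round(4))
E
sed -i 's/^from h import \*/from h import */; ' t3.py; sed -i '1a from go import rpy' t3.py; python3 t3.py 30
```

```text
[503.1 200.2  78.6]
t 15.87 tcp [505.3 197.7 127. ] rpy [ 1.255e+02 -1.000e-01 -4.820e+01] q [ 4.20e+01  4.72e+01  1.47e+01 -1.00e-01 -1.12e+02  8.97e+01] F [ 0.5  0.8 -1.4] w 58.2
shift [-0.0034, -0.0394, 0.0281] rot [-0.74, -0.9, -1.65]
10 [-0.     -0.0081  0.0058]
1 [-0.     -0.0008  0.0006]
```

```bash
python3 -m crank '[[1,[-0.001,-0.006,0.004],[0,0,-0.5]],[1,[-0.002,-0.016,0.011],[-0.3,-0.4,-1]],[1,[-0.003,-0.026,0.019],[-0.7,-0.9,-1.6]],[1,[-0.003,-0.035,0.025],[-0.7,-0.9,-1.6]],[1,[-0.003,-0.039,0.028],[-0.7,-0.9,-1.6]]]'; python3 -m crank '[[1,[0,0,0],[0,0,0]],[1,[0,0,0],[0,0,0]],[1,[0,0,0],[0,0,0]],[1,[0,0,0],[0,0,0]],[1,[0,0,0],[0,0,0]]]'; python3 t3.py 5; python3 - <<'E'
from eh import *
snap('scene','scene13')
from t2 import CT,AT
eggfit('scene13',r.get_state(),CT,AT)
b=cv2.imread('pics/scene13.png')[150:300,330:490]
cv2.imwrite('pics/c13.png',cv2.resize(b,(640,600)))
E
```

```text
clock: 16.28
tcp_pos: [501.8, 199.5, 74.8]
orientation: [124.4, 1.7, -48.0]
contact_force: [0.0, -1.6, -2.2]
gripper_width: 58.1
clock: 16.7
tcp_pos: [503.0, 200.5, 78.0]
orientation: [124.7, 1.7, -47.9]
contact_force: [-0.6, 0.3, -1.8]
gripper_width: 58.4
[503.1 200.2  53.6]
t 16.70 tcp [503.  200.5  78. ] rpy [124.7   1.7 -47.9] q [  41.9   50.5   14.2   -0.8 -109.    91.2] F [-0.6  0.3 -1.8] w 58.4
shift [0.001, -0.02, 0.014] rot [0.09, -0.07, 0.0]
10 [ 0.0003 -0.0082  0.0057]
1 [ 0.     -0.0008  0.0006]
scene13 n 565 med 0.82 c [534.9 225.5  97.2] a [-0.019  0.048  0.999] elev 87.2
 nominal [534.1 227.8  97.5] [ 0.024 -0.018  1.   ] 88.5  c_tool [  2.2  -7.2 -44.3] a_tool [-0.078  0.81  -0.582]
```

View pics/c13.png

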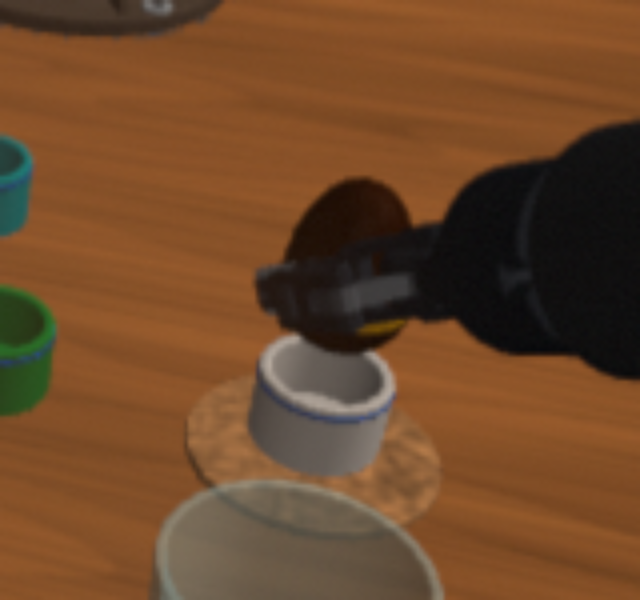

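The egg is upright within about 3° and centred over the mouth (cup at (412,243) in scene). Lowering slowly.

```bash
python3 -m crank '[[1,[0.001,-0.005,0.003],[0,0,0]],[1,[0.001,-0.01,0.006],[0,0,0]],[1,[0.001,-0.015,0.01],[0,0,0]],[1,[0.001,-0.018,0.0125],[0,0,0]],[1,[0.001,-0.02,0.014],[0,0,0]]]'; python3 t3.py 0;  python3 -m crank '[[1,[0,-0.0008,0.0006],[0,0,0]],[1,[0,-0.0016,0.0012],[0,0,0]],[1,[0,-0.0024,0.0017],[0,0,0]],[1,[0,-0.0032,0.0023],[0,0,0]],[1,[0,-0.0032,0.0023],[0,0,0]]]'; python3 t3.py 0
```

```text
clock: 17.17
tcp_pos: [502.4, 199.7, 52.0]
orientation: [124.6, 1.7, -48.0]
contact_force: [-0.3, -0.6, -1.5]
gripper_width: 58.7
[503.1 200.2  48.6]
t 17.17 tcp [502.4 199.7  52. ] rpy [124.6   1.7 -48. ] q [  41.8   52.1   13.6   -0.8 -107.    91.3] F [-0.3 -0.6 -1.5] w 58.7
shift [0.0002, -0.0033, 0.0012] rot [0.24, -0.04, 0.01]
10 [ 0.0003 -0.0082  0.0057]
1 [ 0.     -0.0008  0.0006]
clock: 17.58
tcp_pos: [502.7, 200.0, 49.3]
orientation: [124.7, 1.7, -47.9]
contact_force: [-0.2, 0.6, -1.3]
gripper_width: 58.7
[503.1 200.2  48.6]
t 17.58 tcp [502.7 200.   49.3] rpy [124.7   1.7 -47.9] q [  41.8   52.2   13.6   -0.8 -106.7   91.3] F [-0.2  0.6 -1.3] w 58.7
shift [0.0001, -0.0008, 0.0001] rot [0.15, -0.06, 0.0]
10 [ 0.0003 -0.0082  0.0057]
1 [ 0.     -0.0008  0.0006]
```

```bash
python3 -m crank '[[1,[0,-0.0004,0.0003],[0,0,0]],[1,[0,-0.0008,0.0006],[0,0,0]],[1,[0,-0.0012,0.0009],[0,0,0]],[1,[0,-0.0016,0.0012],[0,0,0]],[1,[0,-0.0016,0.0012],[0,0,0]]]'; python3 t3.py 0;python3 - <<'E'
from h import *
snap('scene','scene14');snap('top','top14')
b=cv2.imread('pics/scene14.png')[150:300,330:490];a=cv2.imread('pics/top14.png')[190:290,100:220]
cv2.imwrite('pics/c14.png',np.hstack([cv2.resize(b,(400,400)),cv2.resize(a,(400,400))]))
E
```

```text
clock: 18.0
tcp_pos: [502.8, 199.7, 48.6]
orientation: [124.6, 1.7, -47.9]
contact_force: [0.6, 0.1, 6.6]
gripper_width: 58.2
[503.1 200.2  48.6]
t 18.00 tcp [502.8 199.7  48.6] rpy [124.6   1.7 -47.9] q [  41.8   52.3   13.5   -0.8 -106.7   91.3] F [0.6 0.1 6.6] w 58.2
shift [-0.0001, -0.0003, -0.0004] rot [0.2, -0.11, -0.01]
10 [ 0.0003 -0.0082  0.0057]
1 [ 0.     -0.0008  0.0006]
```

View pics/c14.png

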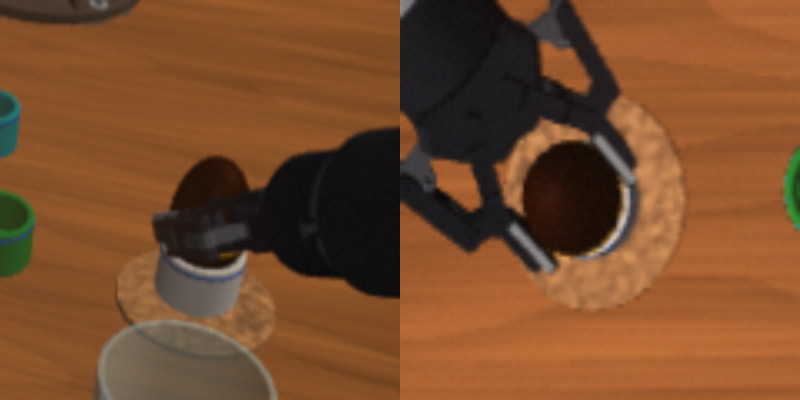

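Contact occurred at exactly the predicted height, with almost no side force. Before letting go I'm checking the tilt with the top view's depth.

```bash
cat > tilt.py <<'E'
from h import *
from fit import egg_res
from scipy.optimize import least_squares
def tilt(st,tt):
    for cams in(('top',),('scene',),('top','scene')):
        Ps=[]
        for cam in cams:
            tag=tt if cam=='top' else st
            W=cloud(cam,np.load(f'pics/{tag}.npy'));im=cv2.imread(f'pics/{tag}.png').astype(int);hsv=cv2.cvtColor(im.astype(np.uint8),cv2.COLOR_BGR2HSV)
            m=(im[...,2]-im[...,0]>12)&(hsv[...,1]>100)&(hsv[...,2]<110)&(np.hypot(W[...,0]-534,W[...,1]-227)<36)&(W[...,2]>60)&(W[...,2]<135)
            Ps.append(W[m])
        P=np.vstack(Ps)
        def un(p):
            a=np.array([p[3],p[4],1]);return p[:3],a/np.linalg.norm(a)
        s=least_squares(lambda p:egg_res(P,*un(p)),[534,227,68,0,0],loss='soft_l1',f_scale=2)
        print(cams,len(P),s.x[:3].round(1),'tilt xy deg',np.degrees(s.x[3:]).round(1),np.median(np.abs(s.fun)).round(2))
if __name__=='__main__':
    import sys;tilt(sys.argv[1],sys.argv[2])
E
python3 tilt.py scene14 top14
```

```text
('top',) 686 [532.9 228.1  67.9] tilt xy deg [ 1.1 -2.3] 0.66
('scene',) 447 [533.6 227.   67.3] tilt xy deg [ 2.  -1.1] 0.61
('top', 'scene') 1133 [533.1 227.8  68. ] tilt xy deg [ 1.4 -2.3] 0.68
```

A 2.5° lean towards (+x,-y): my small correction was in the wrong direction. I'm lifting 3 mm, undoing it and reseating.

```bash
cat > t4.py <<'E'
from t3 import *
s=r.get_state();Rn=rpy(s['orientation']);a0=np.array([np.tan(np.radians(1.4)),np.tan(np.radians(-2.1)),1]);a0/=np.linalg.norm(a0)
ct=Rn.inv().apply(np.array([534.3,227,68])-s['tcp_pos']);print(ct)
Rc=R.from_rotvec(np.cross(a0,[0,0,1]))*Rn
for up in(3,0):
    p=np.array([534.4,227,68+up])-Rc.apply(ct);print(p.round(1));plan(p,Rc)
E
python3 t4.py
```

```text
[  0.3342054   -7.61513565 -45.27527898]
[503.4 199.1  51.8]
t 18.10 tcp [502.8 199.8  48.6] rpy [124.6   1.7 -47.9] q [  41.8   52.3   13.5   -0.8 -106.7   91.3] F [ 0.8 -0.3  6.1] w 58.7
shift [0.0008, 0.0027, -0.0018] rot [-0.37, 1.41, 2.06]
[503.4 199.1  48.8]
t 18.10 tcp [502.8 199.8  48.6] rpy [124.6   1.7 -47.9] q [  41.8   52.3   13.5   -0.8 -106.7   91.3] F [ 0.8 -0.3  6.1] w 58.7
shift [0.0009, 0.0003, -0.0001] rot [-0.37, 1.41, 2.06]
```

```bash
python3 -m crank '[[1,[0,0.0015,-0.001],[0,0,0]],[1,[0,0.003,-0.002],[0,0,0]],[1,[0.0005,0.003,-0.002],[-0.2,0.7,1]],[1,[0.0009,0.003,-0.002],[-0.4,1.4,2.1]],[1,[0.0009,0.003,-0.002],[-0.4,1.4,2.1]]]';python3 -m crank '[[1,[0,-0.0007,0.0005],[0,0,0]],[1,[0,-0.0014,0.001],[0,0,0]],[1,[0,-0.002,0.0014],[0,0,0]],[1,[0,-0.0025,0.0018],[0,0,0]],[1,[0,-0.0025,0.0018],[0,0,0]]]';python3 go.py 0 0 0 180 0 0 ;python3 - <<'E'
from h import *
snap('scene','scene15');snap('top','top15')
E
python3 tilt.py scene15 top15
```

```text
clock: 18.52
tcp_pos: [502.8, 199.5, 50.2]
orientation: [124.2, -1.0, -48.0]
contact_force: [0.3, -0.1, -1.2]
gripper_width: 58.3
clock: 18.93
tcp_pos: [503.3, 198.9, 48.9]
orientation: [124.2, -0.9, -48.0]
contact_force: [-0.9, 1.1, 6.4]
gripper_width: 58.2
t 18.93 tcp [503.3 198.9  48.9] rpy [124.2  -0.9 -48. ] q [  42.4   52.4   13.     0.2 -106.5   89.1] F [-0.9  1.1  6.4] w 58.2
shift [-0.19, 0.2469, 0.4452] rot [52.75, 22.58, -44.43]
('top',) 677 [533.  227.9  67.9] tilt xy deg [-0.4  0.1] 0.62
('scene',) 457 [534.  226.6  67.6] tilt xy deg [-0.2  1.2] 0.68
('top', 'scene') 1134 [533.4 227.6  68. ] tilt xy deg [-0.4  0.1] 0.71
```

Upright within 0.5° and seated. Releasing gently.

```bash
python3 -m crank '[[-0.4,[0,0,0],[0,0,0]],[-0.45,[0,0,0],[0,0,0]],[-0.55,[0,0,0],[0,0,0]],[-0.7,[0,0,0],[0,0,0]],[-0.85,[0,0,0],[0,0,0]]]' 20;python3 -m crank '[[-1,[0,0,0],[0,0,0]],[-1,[0,0,0],[0,0,0]],[-1,[0,0,0],[0,0,0]],[-1,[0,0,0],[0,0,0]],[-1,[0,0,0],[0,0,0]]]';python3 - <<'E'
from h import *
snap('scene','scene16');snap('top','top16')
b=cv2.imread('pics/scene16.png')[150:300,330:490];a=cv2.imread('pics/top16.png')[190:290,100:220]
cv2.imwrite('pics/c16.png',np.hstack([cv2.resize(b,(400,400)),cv2.resize(a,(400,400))]))
E
python3 tilt.py scene16 top16
```

```text
clock: 19.45
tcp_pos: [503.1, 199.1, 47.3]
orientation: [124.2, -0.8, -48.0]
contact_force: [-0.7, 0.2, -0.2]
gripper_width: 79.1
clock: 19.87
tcp_pos: [503.2, 199.1, 47.6]
orientation: [124.3, -0.8, -48.0]
contact_force: [-0.1, 0.4, -0.7]
gripper_width: 85.1
('top',) 680 [533.6 227.9  68. ] tilt xy deg [-0.6  0.8] 0.63
('scene',) 477 [533.9 227.2  68. ] tilt xy deg [0.9 0.8] 0.68
('top', 'scene') 1157 [533.7 227.7  68.2] tilt xy deg [0.1 0.5] 0.67
```

View pics/c16.png

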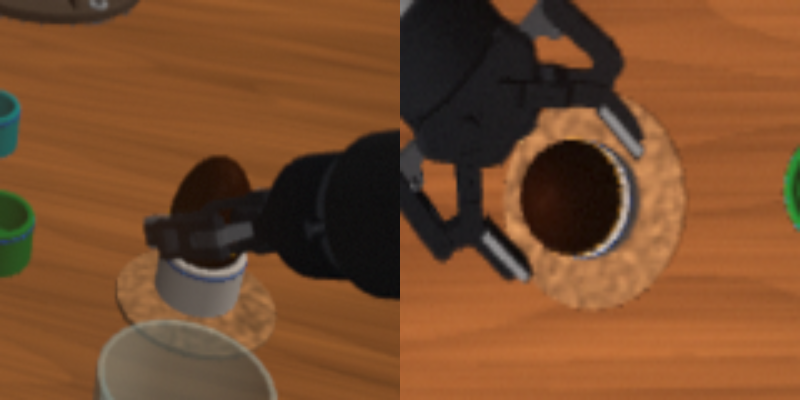

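Free on both sides. Backing straight out along the tool axis.

```bash
python3 -m crank '[[-1,[0,0,-0.01],[0,0,0]],[-1,[0,0,-0.03],[0,0,0]],[-1,[0,0,-0.06],[0,0,0]],[-1,[0,0,-0.095],[0,0,0]],[-1,[0,0,-0.13],[0,0,0]]]';python3 -m crank '[[-1,[0,0.01,-0.02],[0,0,0]],[-1,[0,0.02,-0.04],[0,0,0]],[-1,[0,0.03,-0.06],[0,0,0]],[-1,[0,0.03,-0.06],[0,0,0]],[-1,[0,0.03,-0.06],[0,0,0]]]';python3 go.py 0 0 0 180 0 0;python3 - <<'E'
from h import *
snap('scene','scene17');snap('top','top17')
b=cv2.imread('pics/scene17.png');a=cv2.imread('pics/top17.png')
cv2.imwrite('pics/c17.png',np.hstack([cv2.resize(b,(400,300)),cv2.resize(a,(400,300))]))
E
python3 tilt.py scene17 top17
```

```text
clock: 20.38
tcp_pos: [582.9, 272.2, 122.2]
orientation: [124.2, -0.8, -48.0]
contact_force: [1.0, 1.0, -0.2]
gripper_width: 85.3
clock: 20.8
tcp_pos: [606.5, 294.8, 179.7]
orientation: [124.4, -0.8, -48.0]
contact_force: [0.5, 0.1, -1.1]
gripper_width: 85.8
t 20.80 tcp [606.5 294.8 179.7] rpy [124.4  -0.8 -48. ] q [ 4.250e+01  6.010e+01  4.830e+01  1.000e-01 -1.338e+02  8.910e+01] F [ 0.5  0.1 -1.1] w 85.8
shift [-0.1895, 0.2199, 0.6347] rot [52.56, 22.53, -44.48]
('top',) 681 [533.6 228.   68.1] tilt xy deg [-0.9  0.6] 0.63
('scene',) 1074 [534.3 226.8  68. ] tilt xy deg [-0.4  1.5] 0.7
('top', 'scene') 1755 [534.4 227.1  68.2] tilt xy deg [-1.6  1.8] 0.75
```

View pics/scene17.png

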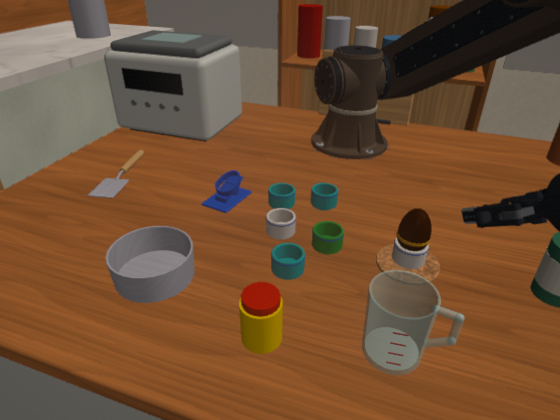

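View pics/top17.png

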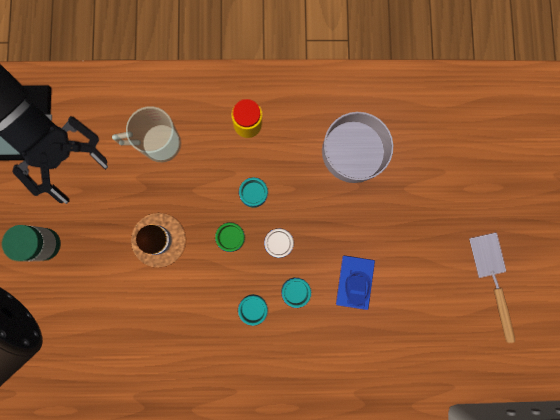

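Both views show the egg standing upright in the ramekin on the mat, scene (413,235) and top (155,240). The lower ramekin, jug and tin are unmoved and the arm is clear. Handing in.

```bash
python3 -c "
from rig import r
print(r.job_done(), r.get_state()['contact_force'].round(1))"
```

```text
the job is handed in; nothing more can be done
the job is handed in; nothing more can be done
```

The upper white ramekin now stands the right way up in the middle of the cork mat, and the egg stands in it blunt end down, point up. I handed the job in at about 21 s of robot time.

- **First grasp failed:** the fingers really end about 27 mm (shut) to 40 mm (open) short of the reported TCP. They closed above the rim and pressed on the stack with about 76 N, which is under the 120 N wrist limit. The state reading can't show whether the arm or gripper body carried any of that against the 40 N limit. The two cameras then put the stack less than 1 mm from where it was. I measured the offset from depth and corrected for it, and the second grasp held.
- **Ramekin on the mat:** it sits within about 2 mm of the mat's centre.
- **Egg:** it touched down at about 7 N. I lifted it 3 mm and reseated it once to take out a 2.5° lean, then released it gently.
- **Last checks:** the ball centre is 68 mm above the table, as expected. Tilt came out at about 1° from the top view, 1.5° from the scene view and 2.4° with both combined, so the fits disagree slightly.
- **Other things:** in the last pictures the lower ramekin, jug and tin look unmoved, judged by eye. The gripper was clear of everything.

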